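# Hang the ring wrench on the anti-lift hook

### The job

Open the red toolbox's lid nearly upright or further and let go of it to check that it stays up. Take out the ring wrench, stand it on the bench the way up it lay in the box and let go, then take it again by its orange grip and push its ring onto the hook stand's peg, lifting the yellow flap, so that the flap drops shut behind the ring and the wrench hangs freely from the peg, grip down, with the lid still open. Leave the bottle, the bit block and the jar where they are.

Things in the scene. Friction and masses are not known exactly. Their poses are not given: they have to be found in the camera images.
- toolbox: Red toolbox, fixed, 150 (x) x 230 (y) x 80 mm high, walls and floor 5 mm. Origin: centre of underside; x from front (handle) to hinge side, z up. A black insert (top 57 mm above bench) fills it from y = -20 mm to the +y wall but for a slot 36 mm wide along y at x = -10 mm; the wrench's grip lies sunk in it, no room for fingers. The 90 mm at the -y end is open; the ring stands there.
- lid (a joint): Angle of the toolbox lid: 0 shut (start), grows as it opens, about 1.57 upright, stop at 1.85 rad. The hinge is stiff: left alone the lid stays where it is above about 1.2 rad, at smaller angles it may sink shut. Lid 150 x 234 x 6 mm, about 0.4 kg (varies).
- lid_hinge (a point): Point on the lid's hinge line, at the middle of the box's +x top edge, 81 mm above the bench; its x and y axes at lid angle 0 are those of the toolbox, and the lid opens by turning about +y.
- lid_handle (a point): Middle of the lid's handle, a round steel bar 10 mm thick and 120 mm long along the toolbox's y, standing out from the lid's front edge in the lid's plane: 192 mm from the hinge line, 3 mm above it when shut, its axis 40 mm from the lid's edge.
- wrench: Loose ring wrench, 165 mm, 0.25 kg (varies). Steel ring: outside 56, hole 38, 10 mm thick, axis along y. Origin: underside below ring centre; x from ring to grip, z up as it lies. Square orange grip x = 37 to 137, 28 wide, z 0 to 44 mm; neck 10 mm thick. Stands steadily on its underside, ring upright, also in the box (on the 5 mm floor, its x along the box's +y).
- ring_center (a point): Centre of the wrench's ring hole, 28 mm above the wrench's origin.
- grip_end (a point): Middle of the far end face of the wrench's grip (wrench x = 137, z = 22 mm).
- stand: Hook stand, fixed. Origin: on the bench under its post; z up, x points away from the peg's tip. Base x -80 to 50, 120 wide, 12 mm high; post 30 x 30, 272 high. Round slick white peg, 16 mm diameter, level from the post (x = -15) to its tip at x = -105, axis 200 mm up. Two thin arms (y = +-19, z = 244 to 256) hold the flap's pin at x = -78, z = 250 mm. Nothing else is beside the peg.
- peg_seat (a point): Point on the peg's axis at stand x = -40 mm, 200 mm above the bench; axes as the stand's. A hung ring settles with its centre about 11 mm below the axis and its swing dies down in 2 to 4 s.
- flap (a joint): Yellow gravity flap, 26 wide, 4 thick, 50 g: 0 = hanging straight down, closed, lower edge 2 mm above the peg's top. It swings only inward, to the post (up to 1.5 rad), when a ring is pushed against it along the peg, and falls back once the ring has passed its edge; with the ring's centre at stand x = -28 mm the ring is well past.
- flap_edge (a point): Middle of the flap's lower edge, 40 mm from its hinge pin.
- bottle: Bystander: green bottle, 60 mm diameter, 190 mm high, standing about 125 mm to one side (stand +y or -y) of the hook stand. Origin under its centre.
- bit_block: Bystander: wooden block 60 x 60 x 35 mm with drill bits standing in it, 70 mm high in all, on the other side of the stand. Origin under its centre.
- jar: Bystander: amber jar with a blue lid, 66 mm diameter, 85 mm high. Origin under its centre.

How it is judged:
On the way, in this order (a step that is already met when the one before it is completed fails the run):
1. the lid stands open past 1.2 rad on its own, not touched by the robot, for half a second (value of joint lid above 1.2 rad and velocity of joint lid between -0.05 and 0.05 rad/s and contact force between each of the fingers, the arm and lid below 0.1 N), for 0.5 s.
2. the wrench stands on the bench outside the toolbox, upright and let go (height (world z) of wrench below 0.004 m and angle between wrench's own z axis and vertical below 0.15 rad and contact force between the fingers and wrench below 0.1 N and linear speed of wrench below 0.03 m/s), for 0.2 s.
3. the ring is on the peg and lifts the flap (value of joint flap above 0.3 rad and x of ring_center in the frame of peg_seat above -0.05 m and y of ring_center in the frame of peg_seat between -0.014 and 0.014 m and z of ring_center in the frame of peg_seat between -0.014 and 0.014 m).
At the end, for the whole second after the job is handed in: Ring on the peg between flap and post, centre 4 to 16 mm below the peg axis, within 14 mm sideways; grip end at least 110 mm below the axis; flap below 0.12 rad; lid past 1.2 rad; wrench let go, at most swinging gently (below 0.2 m/s); no bystander moved over 30 mm (x of ring_center in the frame of peg_seat between -0.034 and 0.024 m and y of ring_center in the frame of peg_seat between -0.014 and 0.014 m and z of ring_center in the frame of peg_seat between -0.016 and -0.004 m and z of grip_end in the frame of peg_seat below -0.11 m and value of joint flap below 0.12 rad and value of joint lid above 1.2 rad and linear speed of wrench below 0.2 m/s); the robot touches nothing.
It fails at once if the bottle is moved by more than 30 mm or tipped (distance of bottle from where it was at the start of the episode above 0.03 m or angle between bottle's own z axis and vertical above 0.5 rad).
It fails at once if the bit block is moved by more than 30 mm (distance of bit_block from where it was at the start of the episode above 0.03 m).
It fails at once if the jar is moved by more than 30 mm or tipped (distance of jar from where it was at the start of the episode above 0.03 m or angle between jar's own z axis and vertical above 0.5 rad).
It also fails if it takes over 72 s, if anything falls off the work surface, if the arm or the gripper's body presses on something with over 40 N, if the wrist force passes 120 N, or if a joint passes its speed limit or range.

### The arm

A 6-joint arm with a two-finger parallel gripper is mounted at the origin on the work surface. World frame = base frame: x ahead of the robot, y to its left, z up, the work surface at z = 0. Lengths are in m, angles in rad, forces in N, time in s.
With the tool pointing down it reaches from about 0.275 to 0.975 m from the base axis. Payload 8.4 kg.
Tool frame: the origin (TCP) lies midway between the tips of the shut fingers; the grasp point (between the pads) lies 19 mm behind it; x points along the fingers, z is the direction in which the jaws open and shut, and the axes are right-handed (so a half turn about x gives the same grasp; the last joint's range is limited). The gripper opens to 92 mm and grips with 3 to 60 N. Pads are 20 mm wide; open, the fingers measure 128 mm over their backs; the gripper's body (75 mm by 189 mm) begins 69 mm behind the grasp point.
Start: joints at [1.146, 0.353, 1.633, -0, 1.155, -0.002], TCP at [0.256, 0.57, 0.215] pointing down, gripper open.
Joint ranges: [-2.63, 2.63], [-0.92, 2.1], [0.06, 2.66], [-1.3, 4.44], [0, 2.69], [-3.02, 3.02]. Speed limits (rad/s): [2.22, 2.22, 2.79, 3.14, 3.14, 3.14].

### API

Orientations are given as a unit quaternion [w, x, y, z].
In Python, from workcell import telemetry, vision, job gives the robot as it stands.
- The arm moves only by the tool jog_arm, never from a script. Its argument "rows" is a list of rows, each a list of 7 numbers: the turn, a rotation vector about the tool's x, y, z in degrees, then the shift along the tool's x, y, z in m, then the finger opening in m, from 0 to 0.0919. A call has 1 to 5 rows; each row shifts and turns the commanded pose from where the row before left it, along the tool's axes as they then stand; what a row does not reach is not made up. A row lasts 1/8 s, in which the tool goes at most 62.5 mm and 10.7 degrees, less where a joint would pass 70% of its speed; a pose out of reach is approached as far as the arm can. A call is refused whole if a number of a shift passes 0.0625 or a number of a turn 10.7, either way. A call with a gripper value outside its range is refused whole. The fingers move at their own pace and stop on an object; "grip_force" is the grip in N (left out, the last holds). Time passes only in rows, so rows that do not move let the fingers close. It gives the time, the measured TCP pose, the force and the opening at its end, in the units of the state.
- telemetry.get_state(): the state, without advancing time (a new reading comes with each control period).
- vision.camera(name): name is "scene" or "top"; returns the picture (400x640x3 uint8, red, green, blue); there is no depth.
- vision.camera_info(name): a dict with "fx", "fy", "cx", "cy" (pixels), "k1" (the pictures are not rectified: a ray, as slopes to the right and down, at radius r is drawn at 1 + k1 r^2 times it, then the intrinsics apply), "position" and "attitude" of the camera in the world. Camera axes: x right, y up, looking along -z (the intrinsics and any distortion apply to the point x, -y, -z); pixel columns grow to the right and rows downward; lengths in m; the calibration is good to about 2 mm. A picture is of the moment at which its call begins. camera_info takes no time and is no camera call.
- job.job_done(): hands the job in, once; it reports no verdict.
The state is a dict: "t": time; "joints": joint angles; "joint_vel": joint speeds; "effort": joint torques, N m; "eef_pos": TCP position; "ee_rot": TCP orientation; "contact_force": force on the tool from outside, world axes, zero at the start; "moment": the same for the moment, N m; "opening": finger opening in m.
Only numpy, scipy, OpenCV 4.12 (cv2) and the standard library are available. Lean on these libraries where they do the work, as an engineer would, in place of code of your own. Each camera call takes 0.05 s, during which the arm holds its last target.

## Working session

There is one attempt and no reset: what is moved stays moved. The work goes in short steps, Python scripts to look and compute and a tool call to move; the robot and the scene stay as the last step left them, time stands still between calls to the robot, and variables do not carry over. Pictures are saved under pics/ and viewed, and the job is handed in when it is done.

Besides the shell and the picture viewer there is one more tool, called after "Emit:" as a command line: name --pt "numbers of a row" for each row, then --argument value for the rest. jog_arm: Moves the arm, as the interface text tells. Its arguments: {"type":"object","properties":{"rows":{"type":"array"},"grip_force":{"type":"number"}},"required":["rows"]}

```bash
ls -la; mkdir -p pics
python3 - <<'E'
from workcell import telemetry, vision, job
import cv2,json
s=telemetry.get_state();print(s)
for n in("scene","top"):
    print(n,vision.camera_info(n)); im=vision.camera(n); cv2.imwrite(f"pics/{n}0.png",im[:,:,::-1])
E
```

```text
total 12
drwxr-xr-x  3 agent agent 4096 Dec  7 03:54 .
drwxr-xr-x 23 root  root  4096 Dec  7 03:54 ..
drwxr-xr-x  2 agent agent 4096 Dec  7 03:54 pics
{'t': 0.0, 'joints': array([ 1.14555005e+00,  3.53657082e-01,  1.63416011e+00,  4.36040240e-05,
        1.15515803e+00, -2.39962955e-03]), 'joint_vel': array([ 7.63983242e-05,  4.98353099e-04, -8.34556591e-04, -3.40094643e-04,
       -1.38731338e-03,  5.97857821e-04]), 'effort': array([ 6.30457671e-04, -5.93851340e+01, -3.34220588e+01,  6.96021644e-02,
        2.35906028e-02, -1.03564805e-04]), 'eef_pos': array([0.25625384, 0.56950249, 0.21384699]), 'ee_rot': array([ 0.59337698, -0.38418798,  0.59421446,  0.38368284]), 'contact_force': array([ 0.52130293, -0.23547886, -0.58863632]), 'moment': array([-0.05333783, -0.05987471,  0.0132615 ]), 'opening': 0.09188485175534727}
scene {'fx': 477.8184088869574, 'fy': 477.8184088869574, 'cx': 329.0938197649688, 'cy': 204.5799378396304, 'k1': -0.12809893930938904, 'position': array([1.10780455, 0.3304402 , 1.306738  ]), 'attitude': array([0.48833594, 0.12653941, 0.21822424, 0.83540048])}
top {'fx': 416.0533649056933, 'fy': 416.0533649056933, 'cx': 317.5003740882906, 'cy': 196.84393839100667, 'k1': 0.024193385268673324, 'position': array([0.3850915 , 0.03516021, 1.32702095]), 'attitude': array([-0.70486473, -0.04987192,  0.05133988,  0.70572142])}
```

View pics/scene0.png

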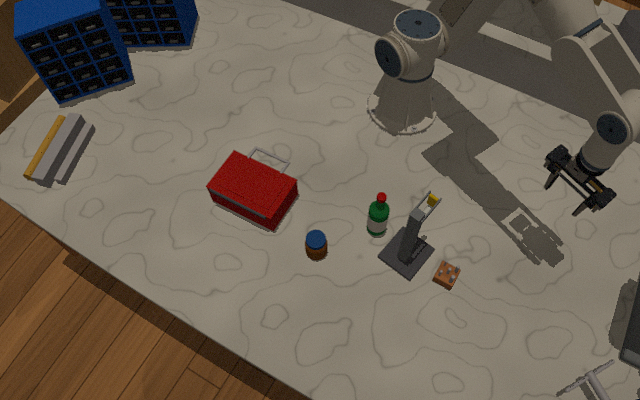

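View pics/top0.png

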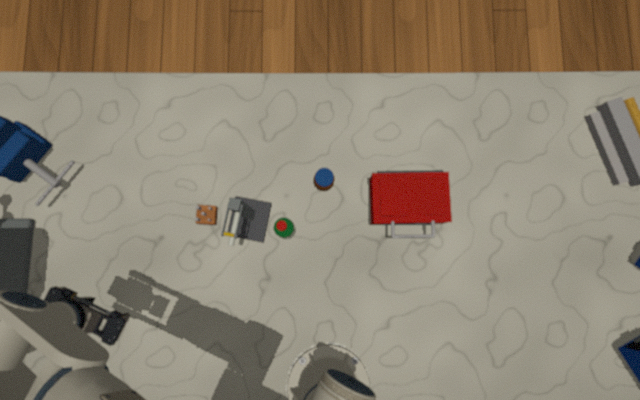

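```bash
cat > h.py <<'E'
import numpy as np, cv2
from scipy.spatial.transform import Rotation as R
from workcell import telemetry, vision, job
def Rq(q): return R.from_quat([q[1],q[2],q[3],q[0]])
def proj(n,P):
    c=vision.camera_info(n); p=Rq(c['attitude']).inv().apply(np.atleast_2d(P)-c['position'])
    u=p[:,0]/-p[:,2]; v=-p[:,1]/-p[:,2]; r2=u*u+v*v; d=1+c['k1']*r2
    return np.c_[c['fx']*u*d+c['cx'], c['fy']*v*d+c['cy']]
def ray(n,px):
    c=vision.camera_info(n); px=np.atleast_2d(px).astype(float)
    a=np.c_[(px[:,0]-c['cx'])/c['fx'],(px[:,1]-c['cy'])/c['fy']]; b=a.copy()
    for _ in range(30): b=a/(1+c['k1']*(b**2).sum(1))[:,None]
    d=Rq(c['attitude']).apply(np.c_[b[:,0],-b[:,1],-np.ones(len(b))])
    return np.array(c['position']),d
def unproj(n,px,z):
    o,d=ray(n,px); return o+d*((z-o[2])/d[:,2])[:,None]
def crop(src,dst,x0,y0,w,h,s):
    im=cv2.imread(src)[y0:y0+h,x0:x0+w]; im=cv2.resize(im,None,fx=s,fy=s,interpolation=cv2.INTER_CUBIC); cv2.imwrite(dst,im)
def snap(name):
    for n in ("scene","top"): cv2.imwrite(f"pics/{n}{name}.png",vision.camera(n)[:,:,::-1])
E
python3 - <<'E'
from h import *
crop("pics/top0.png","pics/t0a.png",360,160,100,85,8)
crop("pics/top0.png","pics/t0b.png",190,160,150,90,5)
crop("pics/scene0.png","pics/s0b.png",290,180,180,110,4)
crop("pics/scene0.png","pics/s0a.png",200,140,105,95,6)
E
```

```text
(no output)
```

View pics/t0a.png

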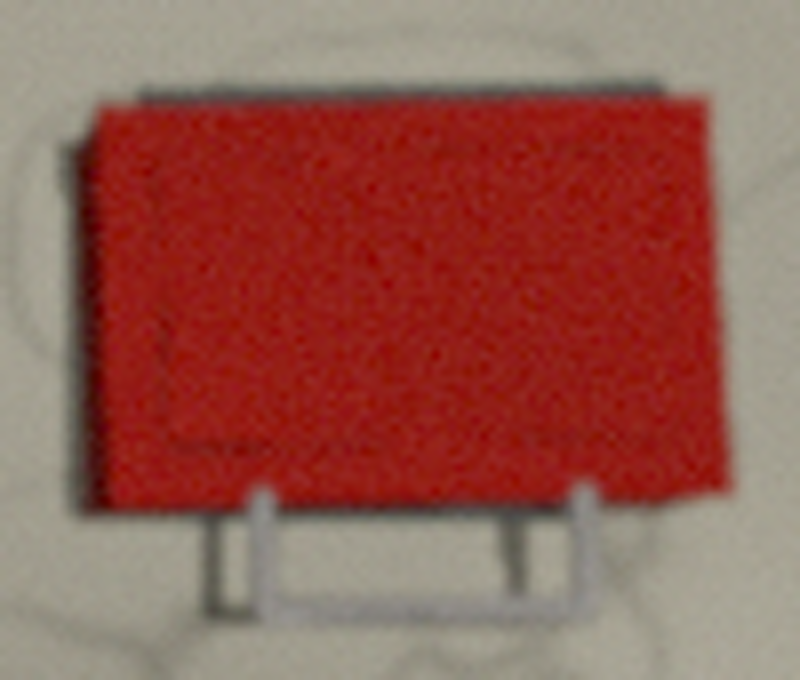

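View pics/t0b.png

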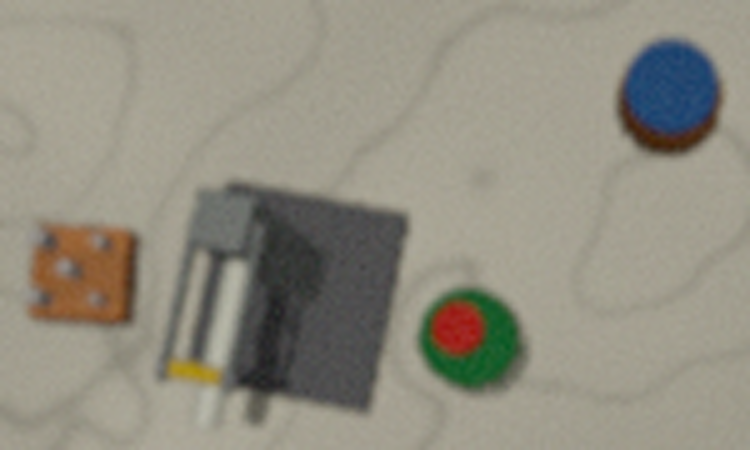

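View pics/s0b.png

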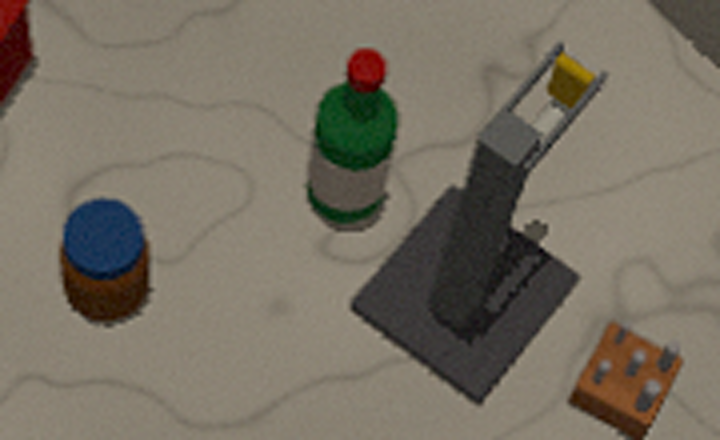

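View pics/s0a.png

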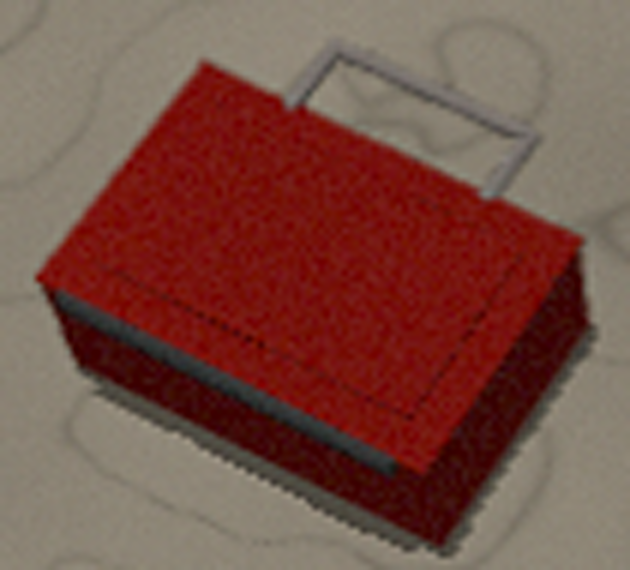

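```bash
cat > fit.py <<'E'
from h import *
from scipy.optimize import least_squares
def cp(pts,x0,y0,s): return (np.array(pts,float)+.5)/s-.5+[x0,y0]
def pose(p,M):
    c,s=np.cos(p[2]),np.sin(p[2]); M=np.array(M,float)
    return np.c_[p[0]+c*M[:,0]-s*M[:,1],p[1]+s*M[:,0]+c*M[:,1],M[:,2]]
def fit(obs,p0):
    f=lambda p:np.concatenate([(proj(n,pose(p,M))-px).ravel() for n,M,px in obs])
    r=least_squares(f,p0,loss='soft_l1'); return r.x,r.fun
if __name__=="__main__":
    lidt=[[73,117,87],[73,-117,87],[-77,-117,87],[-77,117,87],[-117,60,84],[-117,-60,84]]
    lidt=np.array(lidt)/1000
    ot=cp([[100,105],[710,98],[730,492],[108,510],[262,610],[590,608]],360,160,8)
    os_=cp([[205,62],[583,240],[425,470],[40,280],[338,45],[535,135]],200,140,6)
    ms=np.array([lidt[2],lidt[3],lidt[0],lidt[1],lidt[5],lidt[4]])
    print(unproj("top",ot,.087)); 
    p,f=fit([("top",lidt,ot),("scene",ms,os_)],[.4,-.25,0]); print("box",p,np.round(f.reshape(-1,2),1).tolist())
    # stand: base top corners  (x,y)
    b=np.array([[50,-60,12],[-80,-60,12],[15,15,272],[15,-15,272],[-15,-15,272],[-15,15,272],[-105,0,200],[-78,13,250],[-78,-13,250]])/1000
    ob=cp([[407,213],[370,410],[200,190],[258,193],[248,250],[190,243],[208,420],[168,364],[218,370]],190,160,5)
    mb=np.array([[50,-60,12],[50,60,12],[-80,60,12],[-80,-60,12],[15,-15,272],[15,15,272],[-15,15,272],[-15,-15,272]])/1000
    obs=cp([[352,305],[480,403],[580,275],[453,187],[482,140],[518,166],[539,132],[505,110]],290,180,4)
    p,f=fit([("top",b,ob),("scene",mb,obs)],[.6,.28,-.1]); print("stand",p,np.round(f.reshape(-1,2),1).tolist())
    print("bottle",unproj("top",cp([[457,328]],190,160,5),.19),unproj("scene",cp([[367,68]],290,180,4),.185))
    print("jar",unproj("top",cp([[671,87]],190,160,5),.085),unproj("scene",cp([[105,237]],290,180,4),.085))
    print("block",unproj("top",cp([[82,272]],190,160,5),.035))
E
python3 fit.py
```

```text
[[ 0.63787859 -0.13329447  0.087     ]
 [ 0.64021482 -0.3642743   0.087     ]
 [ 0.49060023 -0.36479036  0.087     ]
 [ 0.48400389 -0.13318408  0.087     ]
 [ 0.44681327 -0.18952382  0.087     ]
 [ 0.44752462 -0.31099569  0.087     ]]
box [ 0.56446101 -0.24862037  0.01464263] [[-0.9, 0.7], [0.1, 0.3], [0.7, 0.5], [-0.2, -0.6], [0.1, 0.1], [-0.5, -0.2], [-0.3, -0.4], [0.5, -0.2], [0.6, 0.2], [-0.7, -1.0], [-0.4, 0.9], [-0.7, 0.8]]
stand [ 0.52150092  0.24686376 -0.18586348] [[0.6, -0.6], [-0.3, 0.4], [-0.4, -1.3], [-0.5, 0.2], [-1.0, 0.3], [-0.9, -0.5], [-0.5, 1.0], [0.8, 0.3], [0.7, 1.0], [-1.1, -0.2], [-0.0, -0.0], [0.3, 0.1], [-0.5, -1.0], [-1.5, 0.1], [-0.5, 0.6], [1.2, 0.8], [-0.3, -0.5]]
bottle [[0.47090838 0.13254369 0.19      ]] [[0.47084284 0.13238255 0.185     ]]
jar [[0.62511462 0.01323864 0.085     ]] [[0.62823251 0.01494766 0.085     ]]
block [[0.51789017 0.37939251 0.035     ]]
```

Run:
```python
from h import *
s=telemetry.get_state(); r=Rq(s['ee_rot']); print("tool axes x,y,z cols\n",r.as_matrix().round(3))
p=s['eef_pos']; M=r.as_matrix()
for lab,d in (("tcp",[0,0,0]),("f+",[0,0,.046]),("f-",[0,0,-.046]),("bz+",[-.088,0,.0945]),("bz-",[-.088,0,-.0945]),("by+",[-.088,.0945,0]),("by-",[-.088,-.0945,0])):
    q=p+M@np.array(d); print(lab,proj("scene",q).round(1),proj("top",q).round(1))
crop("pics/scene0.png","pics/s0g.png",520,120,120,110,6)
```

```text
tool axes x,y,z cols
 [[-0.001 -0.912  0.41 ]
 [-0.001  0.41   0.912]
 [-1.     0.    -0.001]]
tcp [[560.2 200.2]] [[109.7 308. ]]
f+ [[572.7 212.1]] [[ 93.8 300.6]]
f- [[547.8 188.5]] [[125.6 315.5]]
bz+ [[601.9 209.2]] [[ 55.8 296.1]]
bz- [[546.9 158.4]] [[126.9 329.3]]
by+ [[595.3 165.3]] [[ 71.2 350.9]]
by- [[551.1 202.2]] [[110.6 275.4]]
```

View pics/s0g.png

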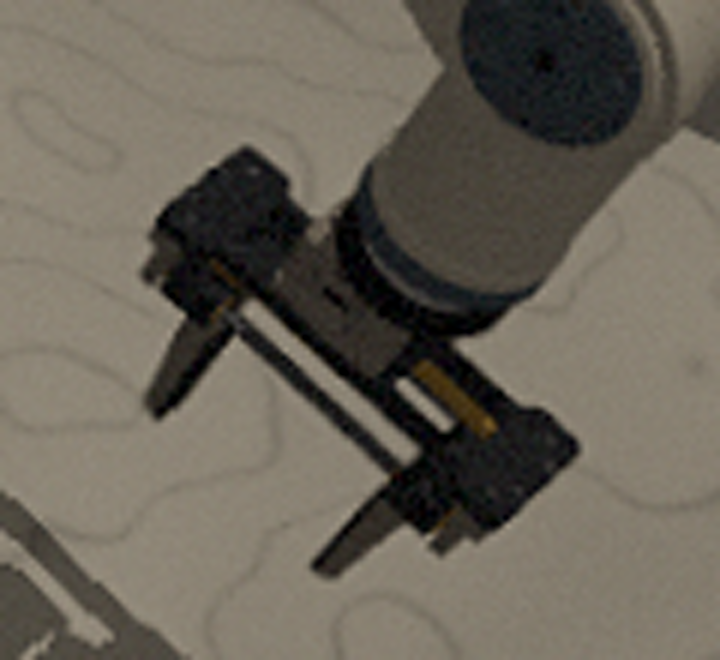

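```bash
cat > plan.py <<'E'
from h import *
def st():
    s=telemetry.get_state(); return s,np.array(s['eef_pos']),Rq(s['ee_rot'])
def log():
    s,p,r=st(); open('log.txt','a').write(repr((list(s['joints']),list(p),list(s['ee_rot'])))+'\n')
def go(target=None,Rt=None,n=None):
    """print per-row constant shift/turn in the tool frame (shift first at const orientation)"""
    s,p,r=st(); log()
    if target is not None:
        d=r.inv().apply(np.array(target)-p); k=n or int(np.ceil(np.linalg.norm(d)/.06)); print("shift tot",d.round(4),"rows",k,"each",(d/k).round(4))
    if Rt is not None:
        v=(r.inv()*Rt).as_rotvec(degrees=True); k=int(np.ceil(np.abs(v).max()/10.6)) or 1; print("turn tot",v.round(2),"rows",k,"each",(v/k).round(2))
BOX=np.array([.5645,-.2486,.0146]); STAND=np.array([.5215,.2469,-.186])
def fr(P,v):
    c,s=np.cos(P[2]),np.sin(P[2]); return np.array([P[0]+c*v[0]-s*v[1],P[1]+s*v[0]+c*v[1],v[2]])
def down(yaw): # tool x down, tool z along yaw
    z=np.array([np.cos(yaw),np.sin(yaw),0]);x=np.array([0,0,-1.]);return R.from_matrix(np.c_[x,np.cross(z,x),z])
E
python3 - <<'E'
from plan import *
t=fr(BOX,[-.117,0,.314]); print(t); go(t,down(BOX[2]))
E
```

```text
[ 0.44751247 -0.25030814  0.314     ]
shift tot [-0.0992 -0.5108 -0.6693] rows 15 each [-0.0066 -0.0341 -0.0446]
turn tot [ 6.494e+01 -6.000e-02  4.000e-02] rows 7 each [ 9.28 -0.01  0.01]
```

Emit:
jog_arm --pt "0 0 0 -0.05 0 0 0.0919" --pt "0 0 0 -0.05 0 0 0.0919"

```text
t: 0.35
eef_pos: [0.2562, 0.5694, 0.3148]
ee_rot: [0.593, -0.384, 0.594, 0.384]
contact_force: [1.5, 1.1, 0.0]
opening: 0.0919
```

Emit:
jog_arm --pt "0 0 0 0 -0.0365 -0.0478 0.05" --pt "0 0 0 0 -0.0365 -0.0478 0.05" --pt "0 0 0 0 -0.0365 -0.0478 0.05" --pt "0 0 0 0 -0.0365 -0.0478 0.05" --pt "0 0 0 0 -0.0365 -0.0478 0.05"

```text
t: 0.98
eef_pos: [0.3247, 0.2752, 0.3144]
ee_rot: [0.594, -0.384, 0.594, 0.384]
contact_force: [0.8, 0.3, 0.7]
opening: 0.05
```

Emit:
jog_arm --pt "0 0 0 0 -0.0365 -0.0478 0.05" --pt "0 0 0 0 -0.0365 -0.0478 0.05" --pt "0 0 0 0 -0.0365 -0.0478 0.05" --pt "0 0 0 0 -0.0365 -0.0478 0.05" --pt "0 0 0 0 -0.0365 -0.0478 0.05"

```text
t: 1.6
eef_pos: [0.3931, -0.0176, 0.3147]
ee_rot: [0.594, -0.384, 0.594, 0.384]
contact_force: [-0.4, -0.4, -0.2]
opening: 0.0503
```

Emit:
jog_arm --pt "0 0 0 0 -0.0365 -0.0478 0.05" --pt "0 0 0 0 -0.0365 -0.0478 0.05" --pt "0 0 0 0 -0.0365 -0.0478 0.05" --pt "0 0 0 0 -0.0365 -0.0478 0.05"

```text
t: 2.1
eef_pos: [0.4478, -0.2521, 0.3144]
ee_rot: [0.594, -0.384, 0.594, 0.384]
contact_force: [0.1, 0.8, 1.0]
opening: 0.0504
```

Emit:
jog_arm --pt "9.3 0 0 0 0 0 0.05" --pt "9.3 0 0 0 0 0 0.05" --pt "9.3 0 0 0 0 0 0.05" --pt "9.3 0 0 0 0 0 0.05" --pt "9.3 0 0 0 0 0 0.05"

```text
t: 2.72
eef_pos: [0.4476, -0.2499, 0.3142]
ee_rot: [0.697, -0.116, 0.698, 0.117]
contact_force: [0.0, -0.2, 0.6]
opening: 0.0501
```

Emit:
jog_arm --pt "9.3 0 0 0 0 0 0.05" --pt "9.1 0 0 0 0 0 0.05" --pt "0 0 0 0 0 0 0.05"

```text
t: 3.1
eef_pos: [0.4477, -0.2499, 0.3143]
ee_rot: [0.707, -0.006, 0.707, 0.006]
contact_force: [-0.2, 0.0, -0.2]
opening: 0.0498
```

Run:
```python
from plan import *
s,p,r=st(); print(s['t'],p,s['joints'].round(3),s['opening'])
go(fr(BOX,[-.117,0,.084-.019]),down(BOX[2]))
snap("1"); 
print(proj("scene",fr(BOX,[-.117,0,.084])),proj("scene",p))
crop("pics/scene1.png","pics/s1.png",190,100,130,130,5)
```

```text
3.1 [ 0.44768954 -0.24988894  0.3143201 ] [-0.512  0.09   1.746 -0.     1.306 -0.528] 0.04984976998409456
shift tot [ 2.493e-01 -5.000e-04 -1.000e-04] rows 5 each [ 0.0499 -0.0001 -0.    ]
turn tot [ 0.1  -0.03 -0.01] rows 1 each [ 0.1  -0.03 -0.01]
[[271.58730522 155.3371182 ]] [[262.86603021 106.58432059]]
```

View pics/s1.png

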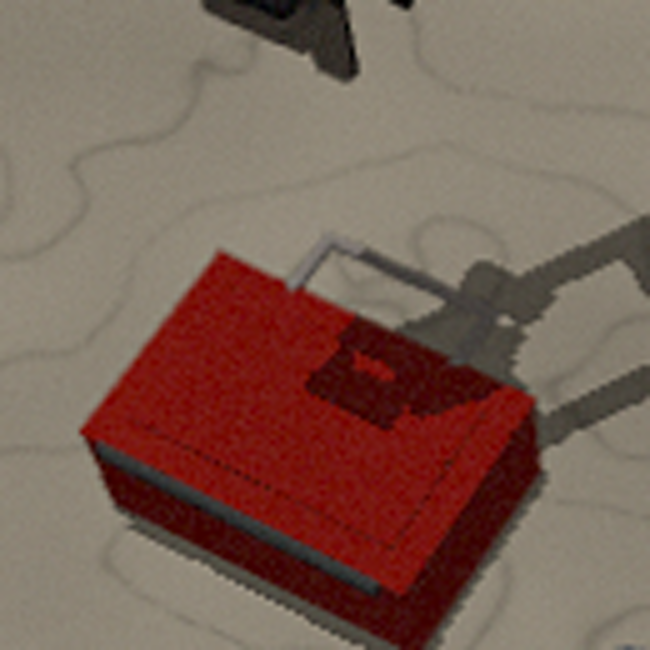

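Emit:
jog_arm --pt "0 0 0 0.05 0 0 0.032" --pt "0 0 0 0.05 0 0 0.032" --pt "0 0 0 0.05 0 0 0.032" --pt "0 0 0 0.02 0 0 0.032"

```text
t: 3.7
eef_pos: [0.4462, -0.2491, 0.1418]
ee_rot: [0.706, -0.006, 0.708, 0.007]
contact_force: [-0.1, -0.4, -0.4]
opening: 0.0322
```

Run:
```python
from plan import *
go(fr(BOX,[-.117,0,.084-.019]),down(BOX[2]))
snap("2")
crop("pics/scene2.png","pics/s2.png",200,110,120,100,6)
```

```text
shift tot [ 0.0768 -0.0014  0.0015] rows 2 each [ 0.0384 -0.0007  0.0008]
turn tot [ 0.22 -0.2  -0.12] rows 1 each [ 0.22 -0.2  -0.12]
```

View pics/s2.png

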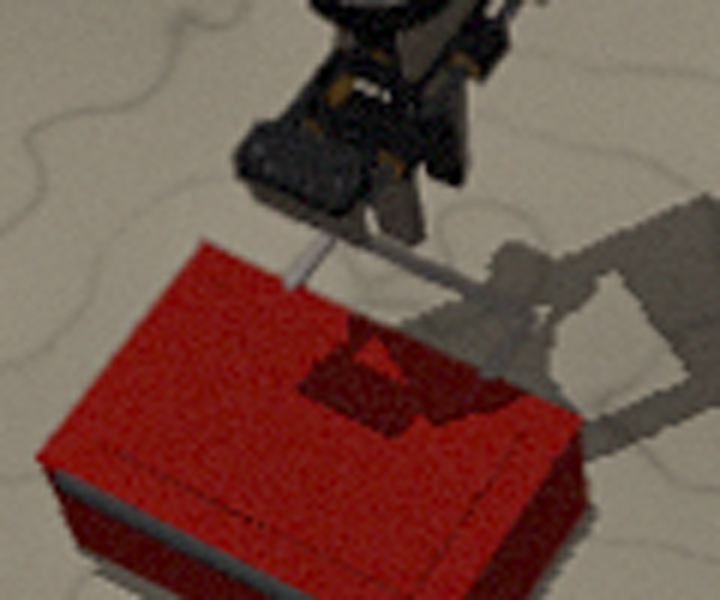

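The gripper hangs above the handle bar, which runs through crop (330,240) to (500,300), with the fingers straddling it. Going down and gripping.

Emit:
jog_arm --pt "0 0 0 0.038 0 0 0.032" --pt "0 0 0 0.038 0 0 0.032" --pt "0 0 0 0 0 0 0.032"

```text
t: 4.18
eef_pos: [0.4468, -0.2494, 0.0677]
ee_rot: [0.706, -0.005, 0.708, 0.007]
contact_force: [-0.6, 0.4, -0.2]
opening: 0.0318
```

Emit:
jog_arm --pt "0 0 0 0 0 0 0" --pt "0 0 0 0 0 0 0" --pt "0 0 0 0 0 0 0" --grip_force 25

```text
t: 4.55
eef_pos: [0.4477, -0.2505, 0.0701]
ee_rot: [0.707, -0.006, 0.707, 0.005]
contact_force: [-4.3, -2.0, 9.1]
opening: 0.0087
```

Run:
```python
import numpy as np
H=lambda t:np.array([-.192*np.cos(t)+.003*np.sin(t),.192*np.sin(t)+.003*np.cos(t)])
T=np.r_[0,.05,np.arange(.15,1.76,.1)]
for a,b in zip(T,T[1:]):
    d=H(b)-H(a); print(round(b,2),[0,0,0,round(-d[1],4),0,round(d[0],4),0])
```

```text
0.05 [0, 0, 0, np.float64(-0.0096), 0, np.float64(0.0004), 0]
0.15 [0, 0, 0, np.float64(-0.0191), 0, np.float64(0.0022), 0]
0.25 [0, 0, 0, np.float64(-0.0187), 0, np.float64(0.0041), 0]
0.35 [0, 0, 0, np.float64(-0.0182), 0, np.float64(0.006), 0]
0.45 [0, 0, 0, np.float64(-0.0176), 0, np.float64(0.0077), 0]
0.55 [0, 0, 0, np.float64(-0.0167), 0, np.float64(0.0095), 0]
0.65 [0, 0, 0, np.float64(-0.0157), 0, np.float64(0.0111), 0]
0.75 [0, 0, 0, np.float64(-0.0145), 0, np.float64(0.0126), 0]
0.85 [0, 0, 0, np.float64(-0.0132), 0, np.float64(0.014), 0]
0.95 [0, 0, 0, np.float64(-0.0117), 0, np.float64(0.0152), 0]
1.05 [0, 0, 0, np.float64(-0.0101), 0, np.float64(0.0163), 0]
1.15 [0, 0, 0, np.float64(-0.0084), 0, np.float64(0.0172), 0]
1.25 [0, 0, 0, np.float64(-0.0067), 0, np.float64(0.018), 0]
1.35 [0, 0, 0, np.float64(-0.0048), 0, np.float64(0.0186), 0]
1.45 [0, 0, 0, np.float64(-0.003), 0, np.float64(0.019), 0]
1.55 [0, 0, 0, np.float64(-0.0011), 0, np.float64(0.0192), 0]
1.65 [0, 0, 0, np.float64(0.0009), 0, np.float64(0.0192), 0]
1.75 [0, 0, 0, np.float64(0.0028), 0, np.float64(0.019), 0]
```

Emit:
jog_arm --pt "0 0 0 -0.0096 0 0.0004 0" --pt "0 0 0 -0.0191 0 0.0022 0" --pt "0 0 0 -0.0187 0 0.0041 0" --pt "0 0 0 -0.0182 0 0.006 0"

```text
t: 5.05
eef_pos: [0.4596, -0.2503, 0.1355]
ee_rot: [0.707, -0.006, 0.708, 0.005]
contact_force: [-2.8, -5.3, -2.9]
opening: 0.0094
```

Emit:
jog_arm --pt "0 0 0 -0.0176 0 0.0077 0" --pt "0 0 0 -0.0167 0 0.0095 0" --pt "0 0 0 -0.0157 0 0.0111 0" --pt "0 0 0 -0.0145 0 0.0126 0" --pt "0 0 0 -0.0132 0 0.014 0"

```text
t: 5.68
eef_pos: [0.5117, -0.2495, 0.2138]
ee_rot: [0.704, -0.006, 0.71, 0.005]
contact_force: [-17.0, -3.2, 13.9]
opening: 0.0087
```

Emit:
jog_arm --pt "0 0 0 -0.0117 0 0.0152 0" --pt "0 0 0 -0.0101 0 0.0163 0" --pt "0 0 0 -0.0084 0 0.0172 0" --pt "0 0 0 -0.0067 0 0.018 0" --pt "0 0 0 -0.0048 0 0.0186 0"

```text
t: 6.3
eef_pos: [0.6011, -0.2482, 0.2566]
ee_rot: [0.708, -0.006, 0.707, 0.005]
contact_force: [-3.2, -3.8, 4.2]
opening: 0.0088
```

Emit:
jog_arm --pt "0 0 0 -0.003 0 0.019 0" --pt "0 0 0 -0.0011 0 0.0192 0" --pt "0 0 0 0.0009 0 0.0192 0" --pt "0 0 0 0.0028 0 0.019 0"

```text
t: 6.8
eef_pos: [0.6775, -0.247, 0.2557]
ee_rot: [0.707, -0.006, 0.707, 0.005]
contact_force: [-1.5, -2.3, 1.0]
opening: 0.0089
```

Run:
```python
from plan import *
log(); s,p,r=st(); print(p, s['joints'].round(3))
h=fr(BOX,[.075,0,.081]); print(h, (p+[0,0,.019]-h)); d=p+[0,0,.019]-h; print("theta",np.arctan2(d[2],-d[0]))
snap("3")
crop("pics/scene3.png","pics/s3.png",190,80,150,150,5)
```

```text
[ 0.67753566 -0.24701865  0.25570904] [-3.510e-01  4.720e-01  1.361e+00 -1.000e-03  1.307e+00 -3.660e-01]
[ 0.63949201 -0.24750504  0.081     ] [0.03804365 0.00048639 0.19370904]
theta 1.7647239545040239
```

View pics/s3.png

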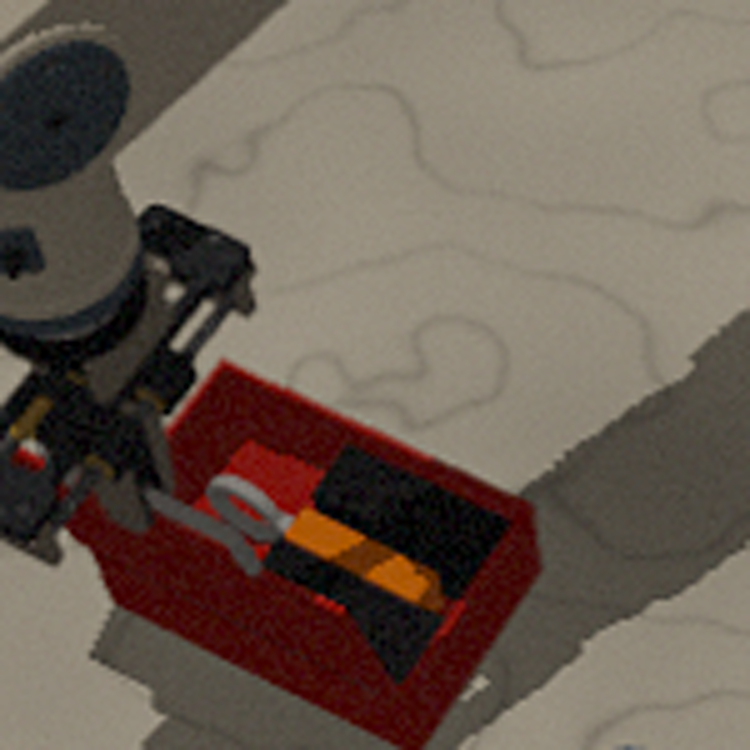

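Emit:
jog_arm --pt "0 0 0 0.002 0 0.008 0" --pt "0 0 0 0.002 0 0.007 0" --pt "0 0 0 0 0 0 0"

```text
t: 7.28
eef_pos: [0.6929, -0.2467, 0.2516]
ee_rot: [0.708, -0.006, 0.706, 0.005]
contact_force: [2.4, -3.6, 5.4]
opening: 0.0092
```

Emit:
jog_arm --pt "0 0 0 0 0 0 0.035" --pt "0 0 0 0 0 0 0.035" --pt "0 0 0 -0.03 0 0 0.035" --pt "0 0 0 -0.05 0 0 0.035" --pt "0 0 0 -0.05 0 0 0.035"

```text
t: 7.9
eef_pos: [0.6915, -0.2457, 0.3808]
ee_rot: [0.706, -0.005, 0.708, 0.006]
contact_force: [0.2, -0.2, 0.0]
opening: 0.0349
```

Run:
```python
from plan import *
go(fr(BOX,[-.13,0,.38]))
```

```text
shift tot [ 0.0012 -0.0008 -0.257 ] rows 5 each [ 0.0002 -0.0002 -0.0514]
```

Emit:
jog_arm --pt "0 0 0 0 0 -0.05 0.035" --pt "0 0 0 0 0 -0.05 0.035" --pt "0 0 0 0 0 -0.05 0.035" --pt "0 0 0 0 0 -0.05 0.035" --pt "0 0 0 0 0 -0.05 0.035"

```text
t: 8.52
eef_pos: [0.4401, -0.2494, 0.3796]
ee_rot: [0.707, -0.005, 0.707, 0.006]
contact_force: [-0.3, -0.9, -0.3]
opening: 0.0354
```

Run:
```python
from plan import *
log(); snap("4")
crop("pics/scene4.png","pics/s4.png",190,100,120,130,6)
crop("pics/top4.png","pics/t4.png",360,150,100,85,8)
```

```text
(no output)
```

View pics/s4.png

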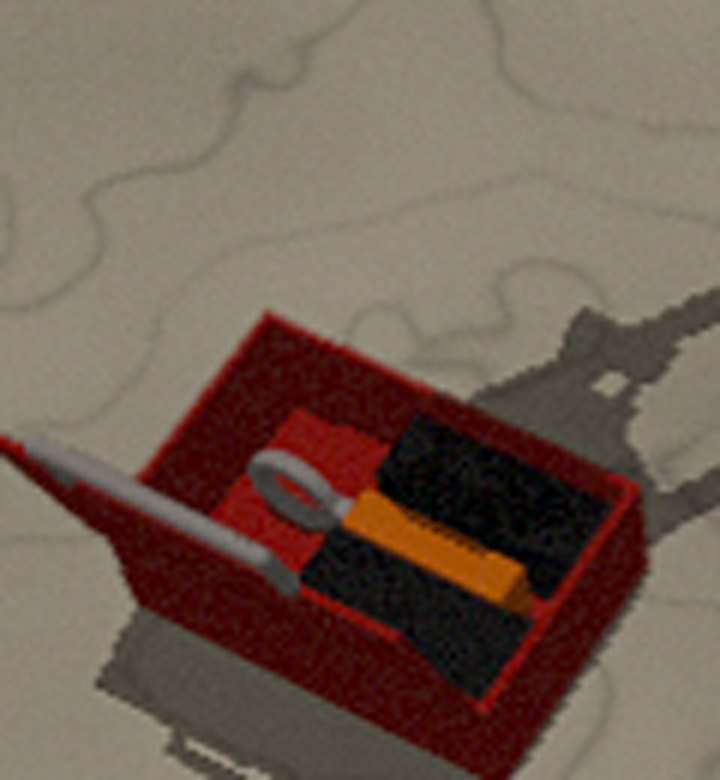

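View pics/t4.png

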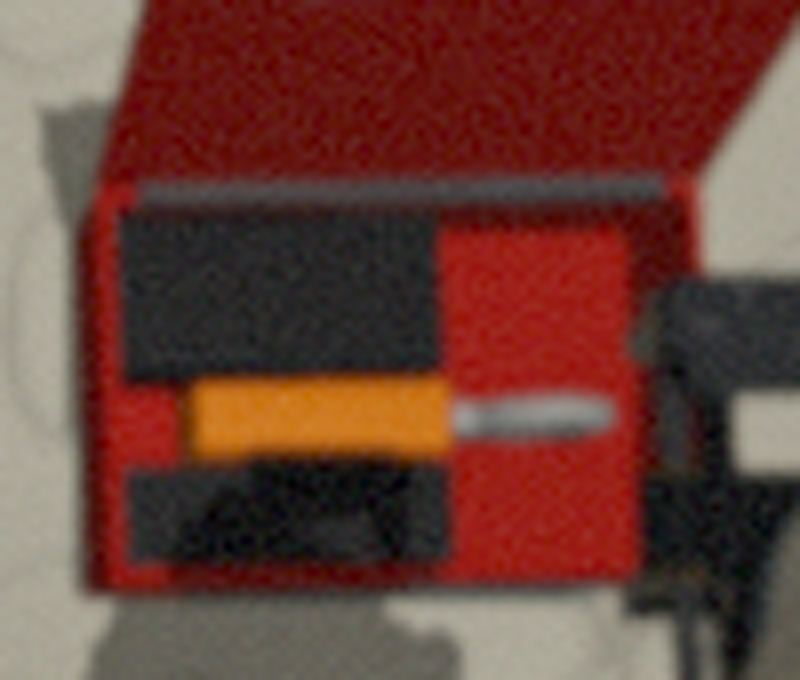

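```bash
python3 - <<'E'
from fit import *
from plan import BOX
a=cp([[192,380],[452,376],[452,456],[194,458]],360,150,8)
g=unproj("top",a,.049); print(g.round(4)); 
def tobox(w):
    c,s=np.cos(BOX[2]),np.sin(BOX[2]); d=w[:,:2]-BOX[:2]; return np.c_[c*d[:,0]+s*d[:,1],-s*d[:,0]+c*d[:,1]]
print(tobox(g).round(4))
print("insert edge",tobox(unproj("top",cp([[440,300],[450,520]],360,150,8),.057)).round(4))
print("ring tip",tobox(unproj("top",cp([[616,413]],360,150,8),.033)).round(4))
# scene: grip top corners
b=cp([[372,489],[527,577],[500,604],[343,520]],190,100,6)
print("scene",tobox(unproj("scene",b,.049)).round(4))
# box rims: verify pose
print("rim inner top view",tobox(unproj("top",cp([[100,592],[690,180]],360,150,8),.08)).round(4))
E
python3 - <<'E'
# kinematic fit
import numpy as np,ast
from scipy.optimize import least_squares
D=[ast.literal_eval(l) for l in open('log.txt')]
J=np.array([d[0] for d in D]);P=np.array([d[1] for d in D])
r=np.hypot(P[:,0],P[:,1])
def f(p):
    a,L1,L2,d=p
    return np.r_[a+L1*np.sin(J[:,1])+L2*np.sin(J[:,1]+J[:,2])-r, d+L1*np.cos(J[:,1])+L2*np.cos(J[:,1]+J[:,2])-P[:,2]]
s=least_squares(f,[0,.4,.4,0]); print(s.x,np.abs(s.fun).max(),len(J))
s=least_squares(lambda p:f([0,*p]),[.4,.4,0]); print(s.x,np.abs(s.fun).max())
E
```

```text
[[ 0.5685 -0.1726  0.049 ]
 [ 0.57   -0.2733  0.049 ]
 [ 0.5388 -0.2722  0.049 ]
 [ 0.5381 -0.1726  0.049 ]]
[[ 0.0051  0.076 ]
 [ 0.0051 -0.0248]
 [-0.0261 -0.0232]
 [-0.0253  0.0764]]
insert edge [[ 0.0337 -0.0197]
 [-0.0516 -0.0193]]
ring tip [[-0.0082 -0.092 ]]
scene [[-0.0235 -0.0195]
 [-0.017   0.0793]
 [ 0.0031  0.0755]
 [-0.0005 -0.0224]]
rim inner top view [[-0.079   0.1186]
 [ 0.0748 -0.1114]]Traceback (most recent call last):
  File "<stdin>", line 4, in <module>
    return _convert(node_or_string)
    return tuple(map(_convert, node.elts))
    return list(map(_convert, node.elts))
    return _convert_signed_num(node)
    return _convert_num(node)
    _raise_malformed_node(node)
    ~~~~~~~~~~~~~~~~~~~~~^^^^^^
    raise ValueError(msg + f': {node!r}')
ValueError: malformed node or string on line 1: <ast.Call object at 0x7f608f57ff10>
```

```bash
cat > kin.py <<'E'
import numpy as np
from scipy.optimize import least_squares
from scipy.spatial.transform import Rotation as R
np_=np
D=[eval(l,{'np':np}) for l in open('log.txt')]
J=np.array([d[0] for d in D],float);P=np.array([d[1] for d in D],float);Q=[R.from_quat([d[2][1],d[2][2],d[2][3],d[2][0]]) for d in D]
def fk(j,g,s4=1,s6=1):
    L1,L2,d,Lt=g
    y=lambda a:R.from_rotvec([0,a,0]); z=lambda a:R.from_rotvec([0,0,a])
    A=z(j[0])*y(j[1]); p=np.array([0,0,d])+A.apply([0,0,L1]); A=A*y(j[2]); p=p+A.apply([0,0,L2])
    A=A*z(s4*j[3])*y(j[4])*z(s6*j[5]); p=p+A.apply([0,0,Lt])
    # tool: x along A's z
    return p,A
if __name__=="__main__":
    r=np.hypot(P[:,0],P[:,1])
    def f(p):
        L1,L2,d=p
        return np.r_[L1*np.sin(J[:,1])+L2*np.sin(J[:,1]+J[:,2])-r, d+L1*np.cos(J[:,1])+L2*np.cos(J[:,1]+J[:,2])-P[:,2]]
    s=least_squares(f,[.4,.4,0]); print(s.x,np.abs(s.fun).max(),len(J))
    for s6 in(1,-1):
      for j,q in zip(J,Q):
        A=fk(j,(.4,.4,.3,.3),1,s6)[1]; print(s6,(A.inv()*q).as_matrix().round(2).tolist())
E
python3 kin.py
python3 - <<'E'
from plan import *
go(fr(BOX,[-.013,-.0365,.17]),down(BOX[2]))
E
```

```text
[ 0.561469    0.47907956 -0.11833928] 0.022241610963013136 6
1 [[0.0, 0.0, -1.0], [0.0, 1.0, 0.0], [1.0, -0.0, 0.0]]
1 [[0.0, 0.0, -1.0], [0.0, 1.0, 0.0], [1.0, -0.0, 0.0]]
1 [[-0.0, 0.0, -1.0], [0.0, 1.0, 0.0], [1.0, -0.0, -0.0]]
1 [[-0.0, 0.0, -1.0], [0.0, 1.0, 0.0], [1.0, -0.0, -0.0]]
1 [[-0.0, 0.0, -1.0], [0.0, 1.0, 0.0], [1.0, -0.0, -0.0]]
1 [[-0.0, 0.0, -1.0], [0.0, 1.0, 0.0], [1.0, -0.0, -0.0]]
-1 [[0.0, 0.0, -1.0], [0.0, 1.0, 0.0], [1.0, -0.0, 0.0]]
-1 [[0.0, 0.87, -0.49], [0.0, 0.49, 0.87], [1.0, -0.0, -0.0]]
-1 [[-0.0, 0.87, -0.49], [0.0, 0.49, 0.87], [1.0, -0.0, -0.0]]
-1 [[0.0, 0.67, -0.74], [0.0, 0.74, 0.67], [1.0, -0.0, -0.0]]
-1 [[-0.0, 0.66, -0.75], [0.0, 0.75, 0.66], [1.0, -0.0, -0.0]]
-1 [[-0.0, 0.88, -0.48], [0.0, 0.48, 0.88], [1.0, -0.0, -0.0]]
shift tot [ 0.2102 -0.0375  0.1137] rows 5 each [ 0.042  -0.0075  0.0227]
turn tot [-0.05 -0.07 -0.02] rows 1 each [-0.05 -0.07 -0.02]
```

Emit:
jog_arm --pt "0 0 0 0.02 -0.0075 0.0227 0.05" --pt "0 0 0 0.048 -0.0075 0.0227 0.05" --pt "0 0 0 0.048 -0.0075 0.0227 0.05" --pt "0 0 0 0.048 -0.0075 0.0227 0.05" --pt "0 0 0 0.046 -0.0075 0.0227 0.05"

```text
t: 9.25
eef_pos: [0.5573, -0.2855, 0.1679]
ee_rot: [0.707, -0.005, 0.707, 0.006]
contact_force: [0.9, 0.5, -0.0]
opening: 0.0497
```

Emit:
jog_arm --pt "0 0 0 0.03 0 0 0.045" --pt "0 0 0 0.03 0 0 0.045" --pt "0 0 0 0 0 0 0.045"

```text
t: 9.62
eef_pos: [0.5549, -0.2846, 0.1073]
ee_rot: [0.705, -0.004, 0.709, 0.006]
contact_force: [-0.2, -0.1, -0.2]
opening: 0.0451
```

Run:
```python
from plan import *
go(fr(BOX,[-.013,-.0365,.029]),down(BOX[2]))
snap("5")
crop("pics/scene5.png","pics/s5.png",190,100,120,130,6)
crop("pics/top5.png","pics/t5.png",360,150,100,85,8)
```

```text
shift tot [ 0.0783 -0.0009 -0.0026] rows 2 each [ 0.0392 -0.0004 -0.0013]
turn tot [ 0.05 -0.26 -0.16] rows 1 each [ 0.05 -0.26 -0.16]
```

View pics/s5.png

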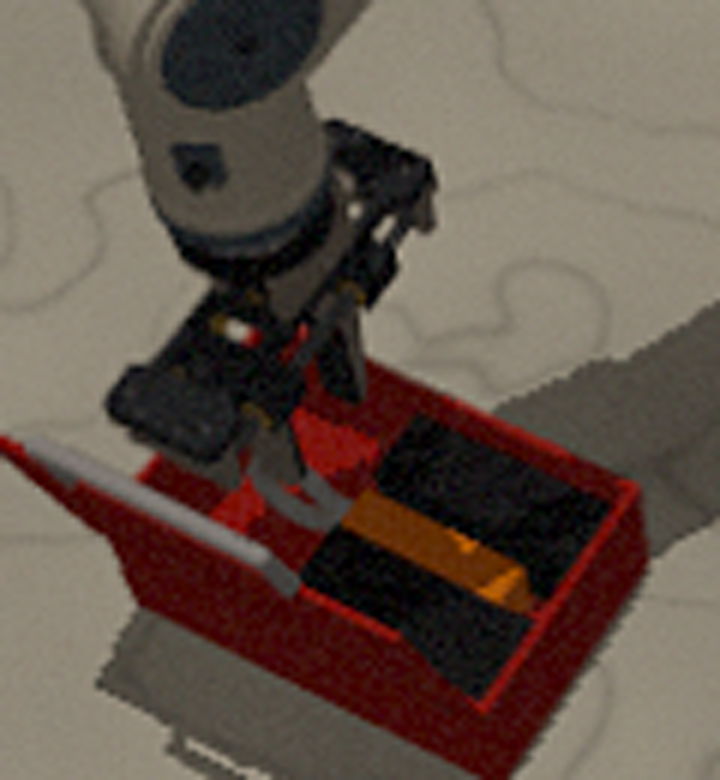

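View pics/t5.png

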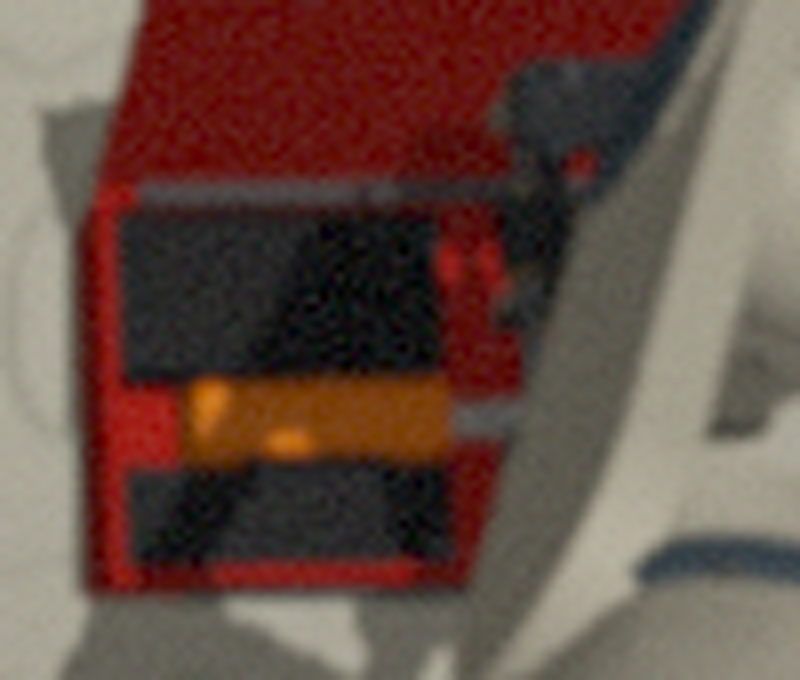

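Emit:
jog_arm --pt "0 0 0 0.03 0 -0.0026 0.045" --pt "0 0 0 0.025 0 0 0.045" --pt "0 0 0 0 0 0 0.045"

```text
t: 10.1
eef_pos: [0.5534, -0.2857, 0.055]
ee_rot: [0.707, -0.005, 0.707, 0.006]
contact_force: [-0.2, -0.1, -0.3]
opening: 0.0449
```

Emit:
jog_arm --pt "0 0 0 0.012 0 0 0.045" --pt "0 0 0 0.01 0 0 0.045" --pt "0 0 0 0 0 0 0.045"

```text
t: 10.48
eef_pos: [0.5533, -0.2857, 0.0325]
ee_rot: [0.707, -0.005, 0.707, 0.006]
contact_force: [-0.4, 0.6, -0.2]
opening: 0.045
```

Emit:
jog_arm --pt "0 0 0 0.005 0 0 0.045" --pt "0 0 0 0 0 0 0.0" --pt "0 0 0 0 0 0 0.0" --pt "0 0 0 0 0 0 0.0" --pt "0 0 0 0 0 0 0.0" --grip_force 55

```text
t: 11.1
eef_pos: [0.5539, -0.286, 0.0282]
ee_rot: [0.707, -0.005, 0.707, 0.005]
contact_force: [-0.6, -0.1, -1.5]
opening: 0.0095
```

Gripped (about 10 mm). Lift.

Emit:
jog_arm --pt "0 0 0 -0.01 0 0 0" --pt "0 0 0 -0.02 0 0 0" --pt "0 0 0 -0.025 0 0 0" --pt "0 0 0 -0.03 0 0 0" --pt "0 0 0 0 0 0 0"

```text
t: 11.72
eef_pos: [0.5555, -0.2869, 0.1164]
ee_rot: [0.709, -0.006, 0.705, 0.004]
contact_force: [0.2, 0.4, -2.6]
opening: 0.0094
```

Run:
```python
from plan import *
log();snap("6")
crop("pics/scene6.png","pics/s6.png",190,80,130,130,6)
```

```text
(no output)
```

View pics/s6.png

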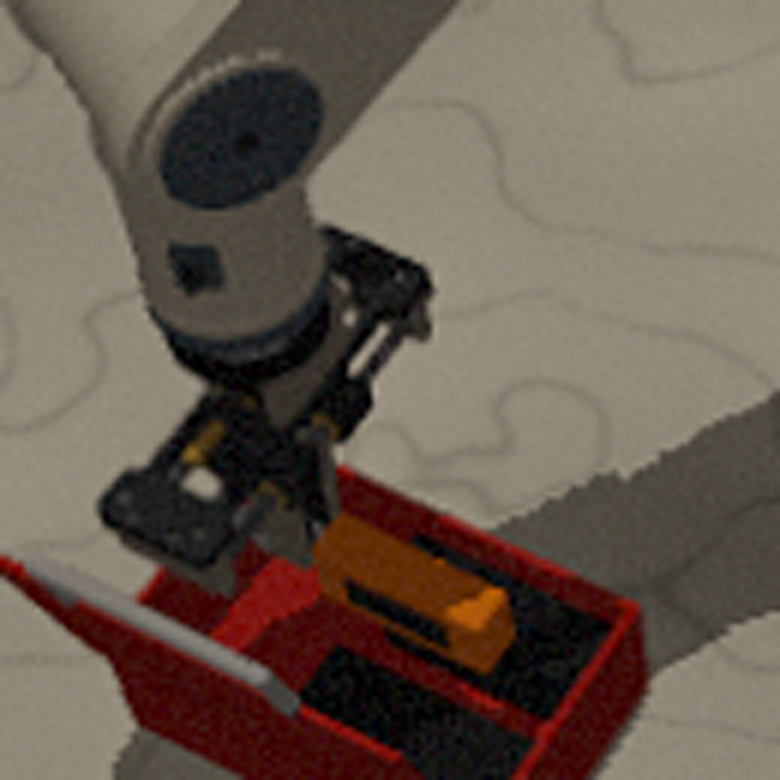

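Emit:
jog_arm --pt "0 0 0 -0.04 0 0 0" --pt "0 0 0 -0.01 0.02 -0.03 0" --pt "0 0 0 0 0.037 -0.035 0" --pt "0 0 0 0 0.037 -0.035 0" --pt "0 0 0 0 0.037 -0.035 0"

```text
t: 12.45
eef_pos: [0.4145, -0.1556, 0.1617]
ee_rot: [0.706, -0.005, 0.708, 0.006]
contact_force: [0.9, 0.5, -1.6]
opening: 0.0093
```

Emit:
jog_arm --pt "0 0 0 0.03 0.035 -0.02 0" --pt "0 0 0 0.04 0 0 0" --pt "0 0 0 0.03 0 0 0" --pt "0 0 0 0 0 0 0"

```text
t: 12.95
eef_pos: [0.3936, -0.1214, 0.0608]
ee_rot: [0.705, -0.005, 0.709, 0.006]
contact_force: [0.5, 0.0, -2.8]
opening: 0.0097
```

Run:
```python
from plan import *
log();snap("7"); s,p,r=st(); print(p,r.as_matrix()[:,0])
q=proj("scene",p)[0].astype(int); print(q); crop("pics/scene7.png","pics/s7.png",q[0]-50,q[1]-60,110,110,6)
q=proj("top",p)[0].astype(int); print(q); crop("pics/top7.png","pics/t7.png",q[0]-60,q[1]-50,100,80,6)
```

```text
[ 0.39584209 -0.12220962  0.06300559] [-1.24731789e-03  3.91625047e-04 -9.99999145e-01]
[315 163]
[368 253]
```

View pics/s7.png

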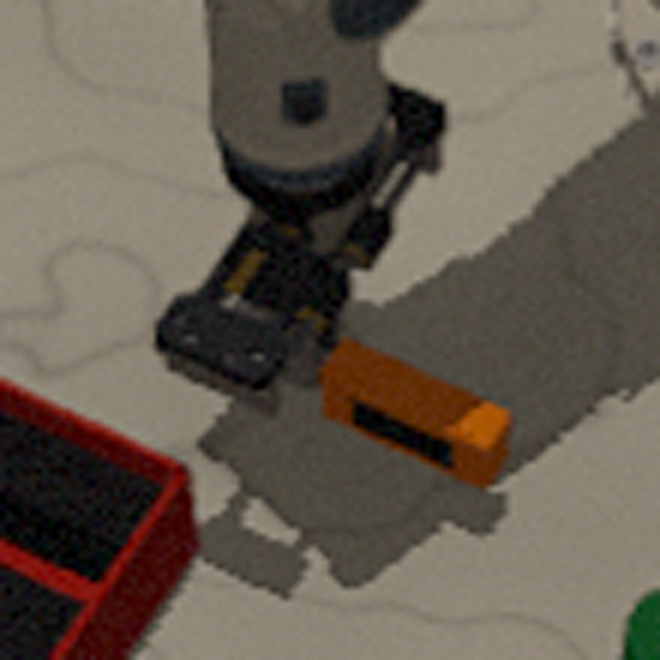

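View pics/t7.png

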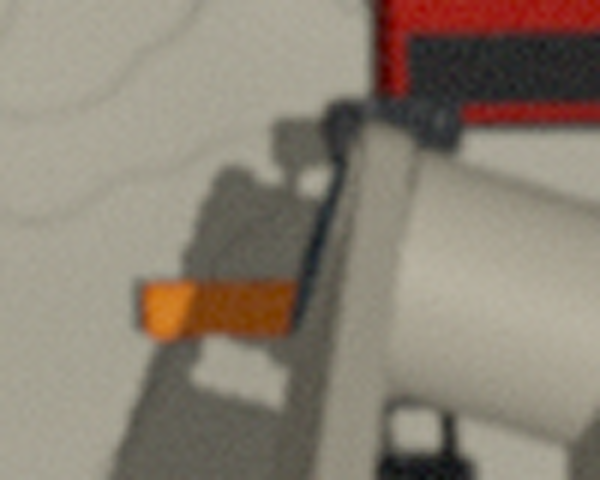

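Emit:
jog_arm --pt "0 0 0 0.02 0 0 0" --pt "0 0 0 0.012 0 0 0" --pt "0 0 0 0.005 0 0 0" --pt "0 0 0 0 0 0 0"

```text
t: 13.55
eef_pos: [0.3962, -0.1223, 0.0261]
ee_rot: [0.707, -0.005, 0.707, 0.005]
contact_force: [0.1, -0.4, -1.1]
opening: 0.0095
```

Emit:
jog_arm --pt "0 0 0 0.0025 0 0 0" --pt "0 0 0 0 0 0 0"

```text
t: 13.8
eef_pos: [0.3963, -0.1223, 0.0237]
ee_rot: [0.707, -0.005, 0.707, 0.005]
contact_force: [-0.6, -0.6, -3.2]
opening: 0.0091
```

Emit:
jog_arm --pt "0 0 0 0.001 0 0 0" --pt "0 0 0 0 0 0 0.03" --pt "0 0 0 0 0 0 0.05" --pt "0 0 0 0 0 0 0.05" --grip_force 10

```text
t: 14.3
eef_pos: [0.3962, -0.1223, 0.0225]
ee_rot: [0.707, -0.005, 0.707, 0.005]
contact_force: [-0.2, 0.1, 0.3]
opening: 0.0379
```

Emit:
jog_arm --pt "0 0 0 -0.03 0 0 0.05" --pt "0 0 0 -0.05 0 0 0.05" --pt "0 0 0 -0.05 0 0 0.05" --pt "0 0 0 0 -0.055 0 0.05" --pt "0 0 0 0 -0.055 0 0.05"

```text
t: 14.92
eef_pos: [0.3985, -0.2335, 0.1537]
ee_rot: [0.708, -0.007, 0.706, 0.006]
contact_force: [0.8, 0.4, -0.6]
opening: 0.0502
```

```bash
python3 - <<'E'
from plan import *
log();snap("8"); s,p,r=st(); print(p,s['t'])
crop("pics/scene8.png","pics/s8.png",260,90,130,110,6)
crop("pics/top8.png","pics/t8.png",310,210,100,80,8)
E
python3 kin.py | head -1
```

```text
[ 0.39852076 -0.23647762  0.15314011] 15.025
[ 0.53466801  0.47934618 -0.09115723] 0.029571605500422538 11
```

View pics/s8.png

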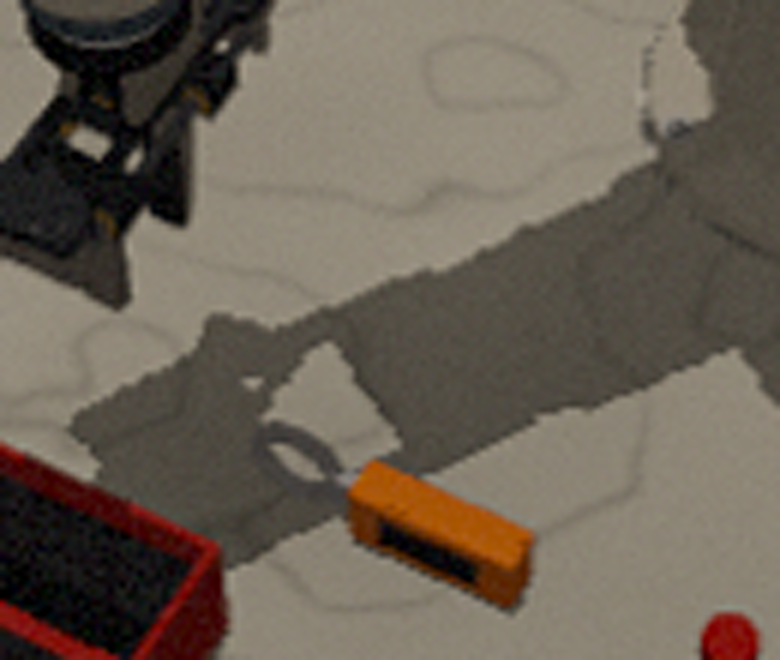

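View pics/t8.png

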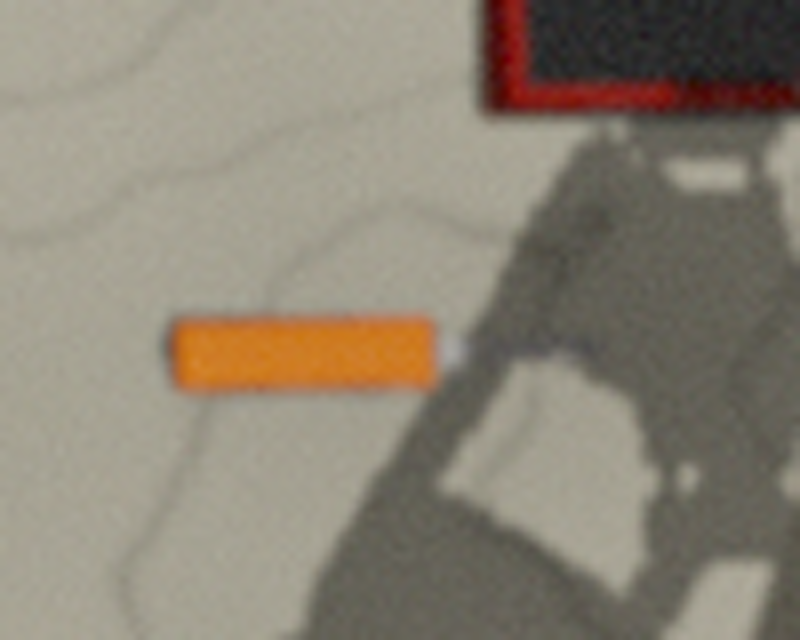

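```bash
python3 - <<'E'
from fit import *
p,f=fit([("top",np.array([[37,14,44],[37,-14,44],[137,14,44],[137,-14,44]])/1000,cp([[440,388],[438,320],[172,390],[173,320]],310,210,8)),
 ("scene",np.array([[37,14,44],[37,-14,44],[137,-14,44],[137,14,44]])/1000,cp([[372,459],[349,491],[508,574],[533,540]],260,90,6))],[.39,-.14,1.57])
print(p,f.reshape(-1,2).round(1).tolist())
E
python3 - <<'E'
from fit import *
# wrench y axis -> -x world when x_w=+y: top (image up=+x) edge is y=-14
E
python3 - <<'E'
from kin import *
r=np.hypot(P[:,0],P[:,1])
def f(p):
    a,L1,L2,d,e=p; s=J[:,1]+J[:,2]
    return np.r_[a+L1*np.sin(J[:,1])+L2*np.sin(s)+e*np.cos(s)-r, d+L1*np.cos(J[:,1])+L2*np.cos(s)-e*np.sin(s)-P[:,2]]
s=least_squares(f,[0,.4,.4,0,0]); print(s.x.round(4),np.abs(s.fun).max())
for i in range(len(J)): print(J[i].round(3),P[i].round(4),s.fun[i].round(4))
E
```

```text
[ 0.39382545 -0.1467206   1.55631459] [[-0.4, 0.3], [-0.2, -0.4], [0.3, -0.4], [0.2, -0.9], [-0.0, -0.9], [-0.7, 0.2], [0.5, -0.1], [0.7, -1.0]]
[-0.0008  0.5688  0.4949 -0.0651  0.0593] 0.0025020344422312935
[ 1.146  0.354  1.634  0.     1.155 -0.002] [0.2563 0.5695 0.2139] 0.0001
[-0.512  0.09   1.746 -0.     1.306 -0.528] [ 0.4477 -0.2499  0.3143] -0.0001
[-0.512  0.267  1.941 -0.     0.938 -0.53 ] [ 0.4462 -0.2491  0.1418] 0.0009
[-3.510e-01  4.720e-01  1.361e+00 -1.000e-03  1.307e+00 -3.660e-01] [ 0.6775 -0.247   0.2557] -0.0005
[-0.344  0.439  1.151  0.     1.553 -0.359] [ 0.6915 -0.2457  0.3808] 0.0008
[-0.519  0.042  1.66   0.     1.441 -0.534] [ 0.4401 -0.2494  0.3796] 0.0001
[-0.52   0.039  1.662 -0.     1.442 -0.534] [ 0.4381 -0.2494  0.3803] 0.0002
[-0.476  0.469  1.72   0.     0.958 -0.492] [ 0.5549 -0.2846  0.1073] 0.0015
[-0.479  0.454  1.72  -0.     0.962 -0.494] [ 0.5555 -0.2869  0.1164] -0.0025
[-0.303  0.267  2.197 -0.     0.684 -0.318] [ 0.3936 -0.1214  0.0608] 0.0013
[-0.533  0.173  2.033  0.     0.932 -0.551] [ 0.3985 -0.2335  0.1537] -0.0016
```

```bash
python3 - <<'E'
from h import *
for z in (.2,.25,.3,.35,.4,.45): print(z,proj("scene",[.5549,-.2846,.1073+z]).round(1), proj("top",[.5549,-.2846,.1073+z]).round(1))
E
cat > ik.py <<'E'
import numpy as np
from scipy.optimize import least_squares
from scipy.spatial.transform import Rotation as R
from plan import *
LO=np.array([-2.63,-.92,.06,-1.3,0,-3.02]);HI=np.array([2.63,2.1,2.66,4.44,2.69,3.02])
T=R.from_matrix([[0,0,-1],[0,1,0],[1,0,0]])
def fk(j,Lt):
    d=Lt-.0651; y=lambda a:R.from_rotvec([0,a,0]); z=lambda a:R.from_rotvec([0,0,a])
    A=z(j[0])*y(j[1]); p=np.array([0,0,d])+A.apply([0,0,.5688]); A=A*y(j[2]); p=p+A.apply([.0593,0,.4949])
    A=A*z(j[3])*y(j[4])*z(j[5]); return p+A.apply([0,0,Lt]),A*T
def ik(p,Rt,Lt,seeds):
    out=[]
    for s in seeds:
        f=lambda j:(lambda q:np.r_[q[0]-p,.3*(q[1].inv()*Rt).as_rotvec()])(fk(j,Lt))
        r=least_squares(f,np.clip(s,LO+1e-3,HI-1e-3),bounds=(LO,HI))
        if r.cost<1e-8 and not any(np.allclose(r.x,o,atol=.02) for o in out): out.append(r.x)
    return out
def hang(phi,xs,zc,flip=1,gx=.087,gz=.030):
    """TCP pose with ring centre at stand (xs,0,zc), wrench tilted phi from vertical; grasp point at wrench (gx, gz)"""
    c,s=np.cos(STAND[2]),np.sin(STAND[2]); X=np.array([c,s,0]);Y=np.array([-s,c,0]);Z=np.array([0,0,1.])
    xw=Y*np.sin(phi)-Z*np.cos(phi); zw=Y*np.cos(phi)+Z*np.sin(phi)
    ring=fr(STAND,[xs,0,zc]); tcp=ring+xw*gx+zw*(gz-.028)-zw*.019
    tz=X*flip; tx=-zw
    return tcp,R.from_matrix(np.c_[tx,np.cross(tz,tx),tz])
E
python3 - <<'E'
from ik import *
rng=np.random.default_rng(0)
seeds=[LO+(HI-LO)*rng.random(6) for _ in range(40)]
for Lt in (.25,.35):
  for phi in (40,):
    for flip in (1,-1):
      for xs in (-.12,-.045):
        p,Rt=hang(np.radians(phi),xs,.194,flip)
        print(Lt,phi,flip,xs,p.round(3)); [print("   ",o.round(2)) for o in ik(p,Rt,Lt,seeds)]
E
```

```text
0.2 [[230.  130.7]] [[445.5 187.6]]
0.25 [[226.6 118.6]] [[452.  184.2]]
0.3 [[222.9 105.7]] [[459.2 180.3]]
0.35 [[219.   91.9]] [[467.3 176. ]]
0.4 [[214.8  77.1]] [[476.2 171.2]]
0.45 [[210.4  61.1]] [[486.4 165.8]]
0.25 40 1 -0.12 [0.412 0.311 0.116]
    [ 0.84  0.63  1.65 -0.41  1.65  1.17]
0.25 40 1 -0.045 [0.485 0.297 0.116]
    [ 0.75  0.68  1.55 -0.47  1.66  1.08]
0.25 40 -1 -0.12 [0.412 0.311 0.116]
    [ 0.84  0.63  1.65 -0.41  1.65 -1.97]
0.25 40 -1 -0.045 [0.485 0.297 0.116]
    [ 0.75  0.68  1.55 -0.47  1.66 -2.06]
0.35 40 1 -0.12 [0.412 0.311 0.116]
    [ 0.89  0.75  1.5  -0.37  1.69  1.19]
0.35 40 1 -0.045 [0.485 0.297 0.116]
    [ 0.81  0.8   1.4  -0.43  1.71  1.11]
0.35 40 -1 -0.12 [0.412 0.311 0.116]
    [ 0.89  0.75  1.5  -0.37  1.69 -1.95]
0.35 40 -1 -0.045 [0.485 0.297 0.116]
    [ 0.81  0.8   1.4  -0.43  1.71 -2.03]
```

Run:
```python
from plan import *
s,p,r=st(); go([.3951,-.0597,.08],down(-.0145)); print(s['joints'].round(3))
```

```text
shift tot [ 0.0727  0.177  -0.0014] rows 4 each [ 0.0182  0.0442 -0.0003]
turn tot [1.54 0.12 0.14] rows 1 each [1.54 0.12 0.14]
[-5.380e-01  1.760e-01  2.031e+00 -1.000e-03  9.310e-01 -5.500e-01]
```

Emit:
jog_arm --pt "1.5 0 0 0 0.045 0 0.055" --pt "0 0 0 0 0.045 0 0.055" --pt "0 0 0 0.02 0.045 0 0.055" --pt "0 0 0 0.05 0.042 0 0.055" --pt "0 0 0 0 0 0 0.055"

```text
t: 15.65
eef_pos: [0.3953, -0.0543, 0.0822]
ee_rot: [0.705, 0.003, 0.709, -0.002]
contact_force: [-0.3, 0.3, 0.1]
opening: 0.0549
```

Run:
```python
from plan import *
s,p,r=st(); go([.3951,-.0597,.010],down(-.0145))
```

```text
shift tot [ 0.0722 -0.0055  0.0003] rows 2 each [ 0.0361 -0.0028  0.0001]
turn tot [ 0.41 -0.36 -0.07] rows 1 each [ 0.41 -0.36 -0.07]
```

Emit:
jog_arm --pt "0 0 0 0.035 0 0 0.055" --pt "0 0 0 0.03 0 0 0.055" --pt "0 0 0 0.005 0 0 0.055" --pt "0 0 0 0 0 0 0.055"

```text
t: 16.15
eef_pos: [0.3989, -0.0574, 0.0152]
ee_rot: [0.707, 0.004, 0.707, -0.004]
contact_force: [0.3, -0.5, -0.2]
opening: 0.0549
```

Emit:
jog_arm --pt "0 0 0 0 0 0 0" --pt "0 0 0 0 0 0 0" --pt "0 0 0 0 0 0 0" --pt "0 0 0 0 0 0 0" --grip_force 50

```text
t: 16.65
eef_pos: [0.3982, -0.057, 0.015]
ee_rot: [0.707, 0.004, 0.707, -0.004]
contact_force: [-3.2, 0.1, 10.2]
opening: 0.0277
```

Run:
```python
from plan import *
s,p,r=st(); print(s['t'],p,r.as_matrix().round(3)); log(); snap("9")
crop("pics/scene9.png","pics/s9.png",270,90,130,110,6)
crop("pics/top9.png","pics/t9.png",290,200,120,90,6)
```

```text
16.65 [ 0.39819036 -0.05701854  0.01504441] [[-0.     0.011  1.   ]
 [-0.     1.    -0.011]
 [-1.    -0.    -0.   ]]
```

View pics/s9.png

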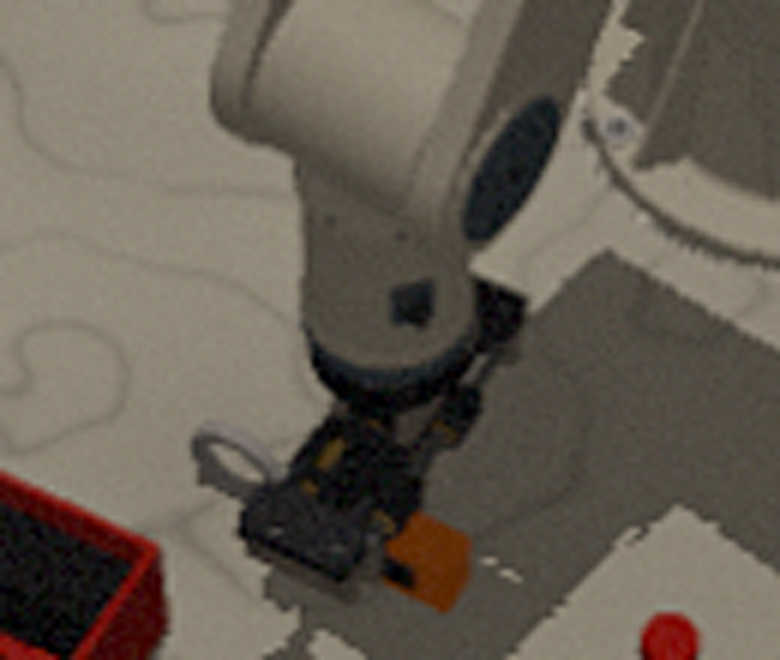

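View pics/t9.png

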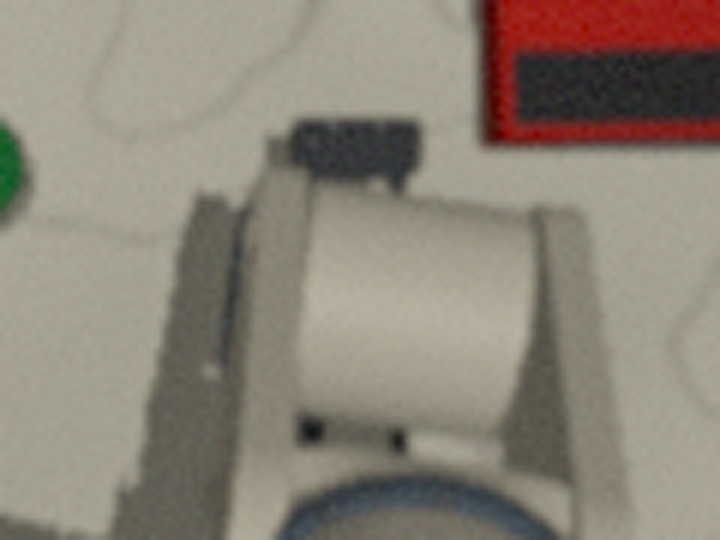

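Emit:
jog_arm --pt "0 0 0 -0.025 0 0 0" --pt "0 0 0 -0.05 0 0 0" --pt "0 0 0 -0.05 0 0 0" --pt "0 0 0 -0.05 0 0 0" --pt "0 0 0 -0.05 0 0 0"

```text
t: 17.38
eef_pos: [0.398, -0.0569, 0.2413]
ee_rot: [0.707, 0.004, 0.707, -0.004]
contact_force: [1.1, 0.5, -3.8]
opening: 0.0276
```

Emit:
jog_arm --pt "0 0 0 0 0.03 -0.01 0" --pt "0 0 0 0 0.0525 -0.01 0" --pt "0 0 0 0 0.0525 -0.01 0" --pt "0 0 0 0 0.0525 -0.01 0" --pt "0 0 0 0 0.0525 -0.01 0"

```text
t: 18.0
eef_pos: [0.3503, 0.185, 0.2397]
ee_rot: [0.707, 0.004, 0.707, -0.004]
contact_force: [0.3, 0.8, -3.3]
opening: 0.0274
```

Emit:
jog_arm --pt "0 0 0 0 0.0525 -0.01 0" --pt "0 0 0 0 0.0525 -0.01 0" --pt "0 0 0 0 0.025 0 0" --pt "0 0 0 0 0 0 0"

```text
t: 18.5
eef_pos: [0.3321, 0.3149, 0.2393]
ee_rot: [0.707, 0.003, 0.707, -0.003]
contact_force: [0.2, -0.7, -2.8]
opening: 0.0278
```

Run:
```python
from ik import *
s,p,r=st(); print(s['t'],p,s['joints'].round(2)); log()
t,Rt=hang(np.radians(40),-.14,.193,1,.0897,.034); print(t)
go(t,Rt)
```

```text
18.5 [0.33208689 0.31487638 0.23927983] [0.76 0.06 1.95 0.   1.13 0.76]
[0.39273578 0.31966685 0.11592957]
shift tot [0.1233 0.0053 0.0606] rows 3 each [0.0411 0.0018 0.0202]
turn tot [  9.53   4.42 -49.85] rows 5 each [ 1.91  0.88 -9.97]
```

Emit:
jog_arm --pt "1.9 0.9 -10 0 0 0 0" --pt "1.9 0.9 -10 0 0 0 0" --pt "1.9 0.9 -10 0 0 0 0" --pt "1.9 0.9 -10 0 0 0 0" --pt "1.9 0.9 -10 0 0 0 0"

```text
t: 19.12
eef_pos: [0.3331, 0.3134, 0.2401]
ee_rot: [0.608, -0.239, 0.666, -0.36]
contact_force: [-0.3, 0.4, -3.7]
opening: 0.0272
```

Emit:
jog_arm --pt "0 0 0 0 0 0 0"

```text
t: 19.25
eef_pos: [0.3325, 0.3132, 0.2364]
ee_rot: [0.607, -0.24, 0.667, -0.359]
contact_force: [-0.1, 0.8, -3.5]
opening: 0.0276
```

Run:
```python
from ik import *
s,p,r=st(); print(s['t'],p,s['joints'].round(2)); log()
t,Rt=hang(np.radians(40),-.14,.193,1,.0897,.034); print(t)
go(t,Rt)
snap("10")
crop("pics/scene10.png","pics/s10.png",370,100,190,150,4)
crop("pics/top10.png","pics/t10.png",150,180,190,150,4)
```

```text
19.25 [0.33250359 0.31319428 0.23639796] [ 0.99  0.57  1.54 -0.31  1.85  1.22]
[0.39273578 0.31966685 0.11592957]
shift tot [0.063  0.1039 0.0585] rows 3 each [0.021  0.0346 0.0195]
turn tot [ 0.09 -0.26  0.43] rows 1 each [ 0.09 -0.26  0.43]
```

View pics/s10.png

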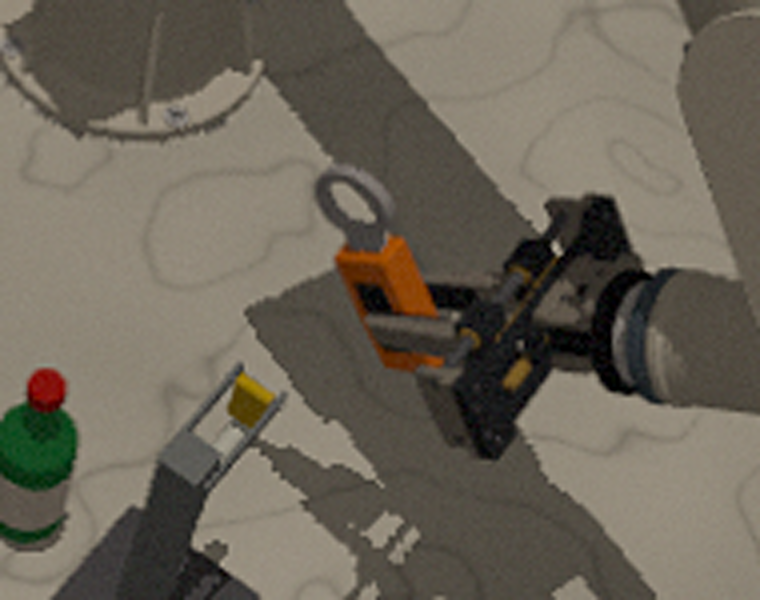

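View pics/t10.png

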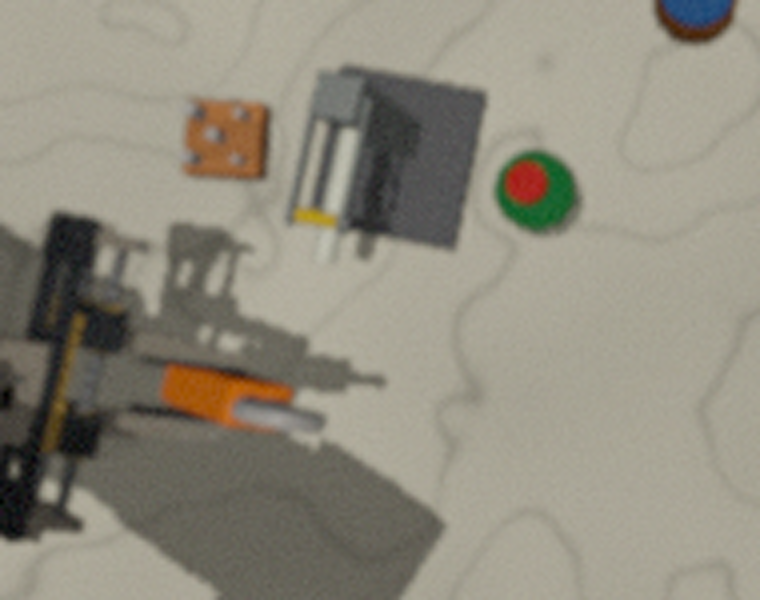

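```bash
cat >> ik.py <<'E'
GX,GZ=.0897,.034
def ringpose():
    s,p,r=st(); M=r.as_matrix(); zw=-M[:,0]; xw=M[:,1]; yw=-M[:,2]
    gp=p-M[:,0]*.019; o=gp-xw*GX-zw*GZ; return o+zw*.028,xw,yw,zw,o
def tost(w):
    c,s=np.cos(STAND[2]),np.sin(STAND[2]); d=np.asarray(w)-[*STAND[:2],0]; return np.array([c*d[0]+s*d[1],-s*d[0]+c*d[1],d[2]])
def overlay(name,out,n,x0,y0,w,h,sc):
    im=cv2.imread(name); im=cv2.resize(im[y0:y0+h,x0:x0+w],None,fx=sc,fy=sc,interpolation=cv2.INTER_CUBIC)
    def pl(P,c,cl=False):
        q=((proj(n,P)-[x0,y0]+.5)*sc-.5); cv2.polylines(im,[np.int32(np.round(q*8))],cl,c,1,cv2.LINE_AA,3)
    rc,xw,yw,zw,o=ringpose(); a=np.linspace(0,2*np.pi,60)
    for rad in(.028,.019):
        for sy in(.005,-.005): pl(np.array([rc+yw*sy+rad*(np.cos(t)*xw+np.sin(t)*zw) for t in a]),(255,0,255),True)
    for sy in(.014,-.014): pl(np.array([o+xw*u+yw*sy+zw*v for u,v in((.037,0),(.137,0),(.137,.044),(.037,.044))]),(255,255,0),True)
    for dy,dz in((.008,0),(-.008,0),(0,.008)): pl(np.array([fr(STAND,[-.015,dy,.2+dz]),fr(STAND,[-.105,dy,.2+dz])]),(0,255,0))
    pl(np.array([fr(STAND,v) for v in([-.015,-.015,.272],[.015,-.015,.272],[.015,.015,.272],[-.015,.015,.272])]),(0,255,0),True)
    pl(np.array([fr(STAND,v) for v in([-.08,-.06,.012],[.05,-.06,.012],[.05,.06,.012],[-.08,.06,.012])]),(0,255,0),True)
    cv2.imwrite(out,im)
E
python3 - <<'E'
from ik import *
overlay("pics/scene10.png","pics/s10o.png","scene",370,130,130,125,6)
overlay("pics/top10.png","pics/t10o.png","top",190,180,110,110,7)
print(tost(ringpose()[0]))
E
```

```text
[-0.19762369 -0.01754257  0.31639425]
```

View pics/s10o.png

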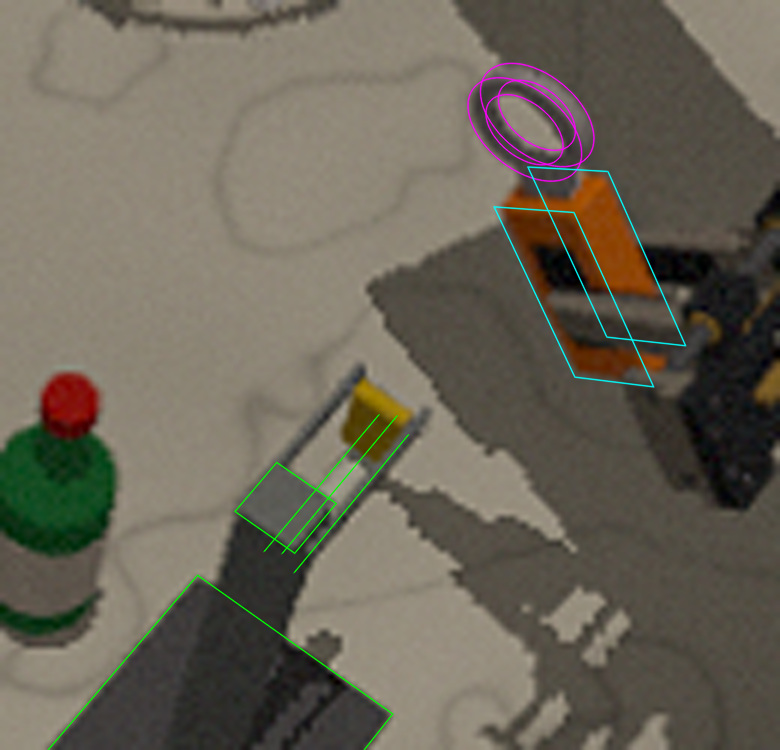

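View pics/t10o.png

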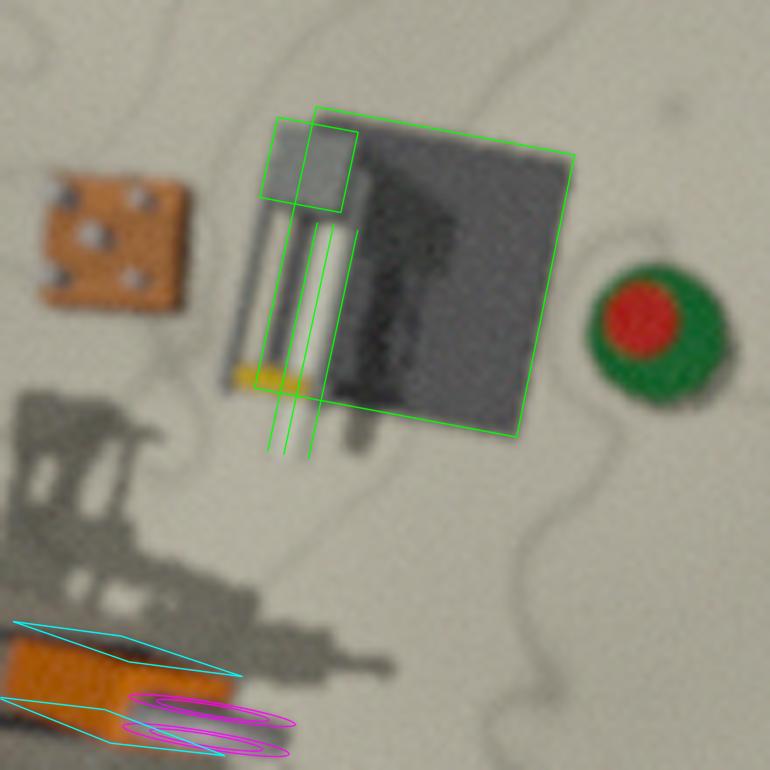

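Emit:
jog_arm --pt "0 -0.2 0.4 0.016 0.026 0.014 0" --pt "0 0 0 0.016 0.026 0.015 0" --pt "0 0 0 0.016 0.026 0.015 0" --pt "0 0 0 0.015 0.026 0.014 0" --pt "0 0 0 0 0 0 0"

```text
t: 19.98
eef_pos: [0.3937, 0.3205, 0.1202]
ee_rot: [0.612, -0.235, 0.666, -0.355]
contact_force: [-0.1, 0.5, -2.9]
opening: 0.0274
```

Run:
```python
from ik import *
s,p,r=st(); log(); print(tost(ringpose()[0]))
t,Rt=hang(np.radians(40),-.125,.193,1,GX,GZ); go(t,Rt)
snap("11")
overlay("pics/scene11.png","pics/s11o.png","scene",370,150,130,125,6)
overlay("pics/top11.png","pics/t11o.png","top",180,180,110,100,7)
```

```text
[-0.13934803  0.00045163  0.19687652]
shift tot [0.0035 0.0026 0.0142] rows 1 each [0.0035 0.0026 0.0142]
turn tot [-0.1  -0.02 -0.42] rows 1 each [-0.1  -0.02 -0.42]
```

View pics/s11o.png

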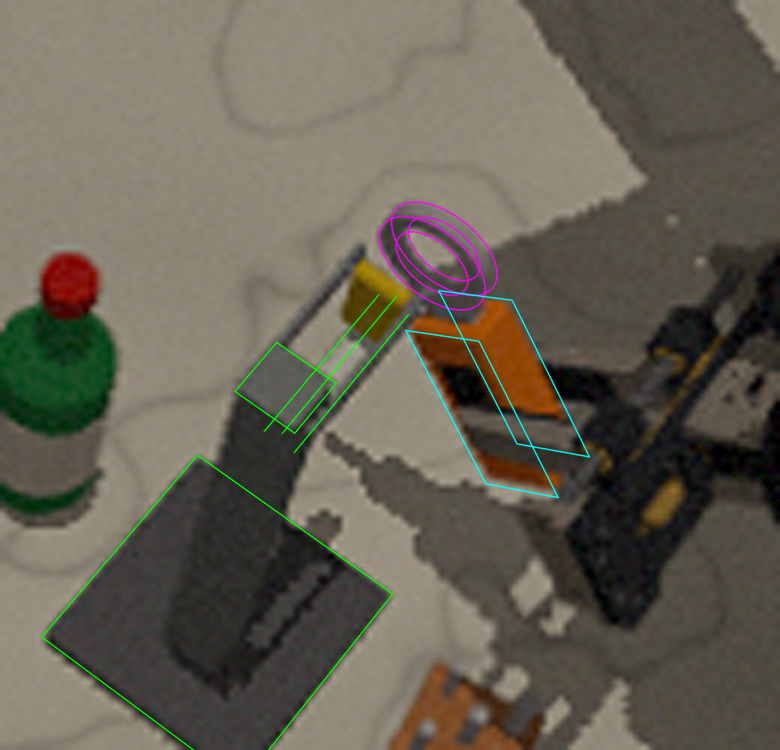

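View pics/t11o.png

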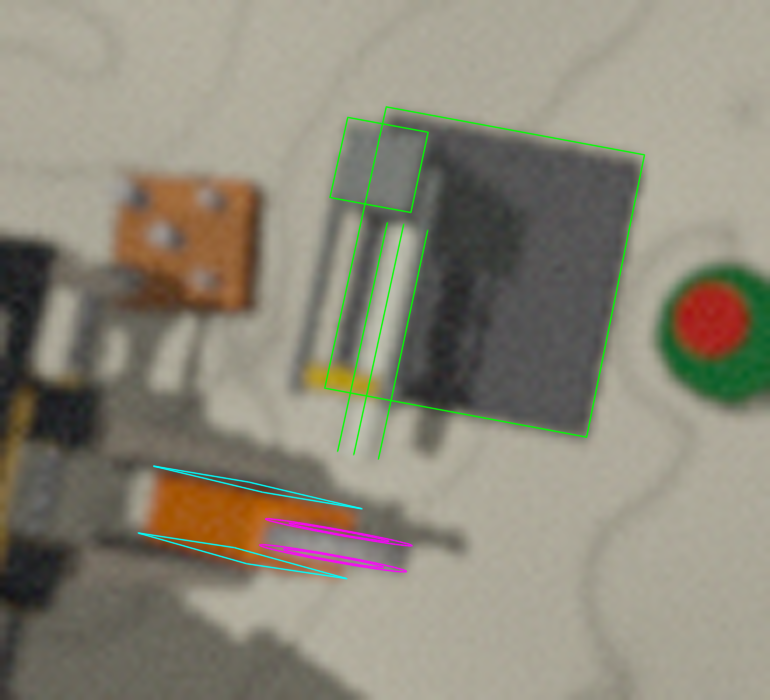

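Emit:
jog_arm --pt "0 0 -0.4 0.003 0.002 0.014 0" --pt "0 0 0 0 0 0.015 0" --pt "0 0 0 0 0 0 0"

```text
t: 20.45
eef_pos: [0.4227, 0.3149, 0.1164]
ee_rot: [0.611, -0.238, 0.665, -0.358]
contact_force: [-0.2, -0.6, -2.6]
opening: 0.0276
```

Run:
```python
from ik import *
s,p,r=st(); log(); print(tost(ringpose()[0]),s['contact_force'])
t,Rt=hang(np.radians(40),-.06,.193,1,GX,GZ); go(t,Rt)
snap("12")
overlay("pics/scene12.png","pics/s12o.png","scene",370,150,130,125,6)
crop("pics/top12.png","pics/t12.png",180,180,110,100,7)
```

```text
[-0.10985493  0.00102542  0.19354428] [-0.18510436 -0.58017629 -2.58624095]
shift tot [ 0.001  -0.0001  0.0496] rows 1 each [ 0.001  -0.0001  0.0496]
turn tot [-0.13  0.04  0.09] rows 1 each [-0.13  0.04  0.09]
```

View pics/s12o.png

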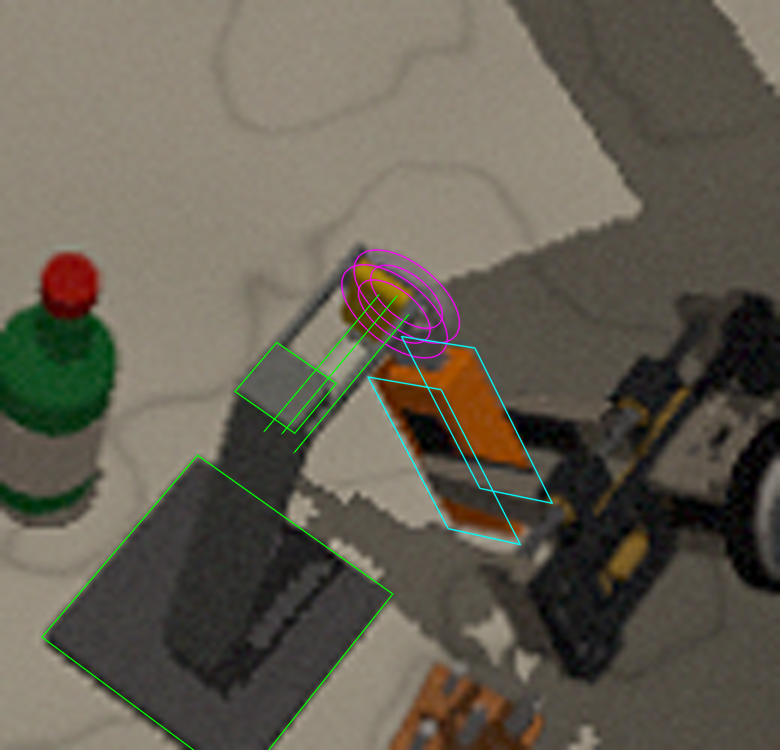

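View pics/t12.png

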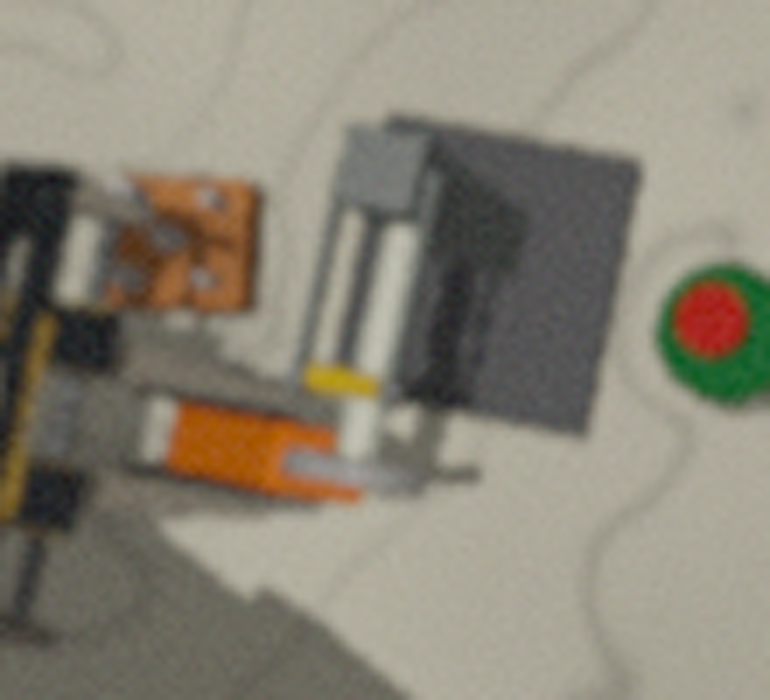

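Emit:
jog_arm --pt "0 0 0 0.001 0 0.016 0" --pt "0 0 0 0 0 0.016 0" --pt "0 0 0 0 0 0.012 0" --pt "0 0 0 0 0 0 0"

```text
t: 21.05
eef_pos: [0.4655, 0.3059, 0.1154]
ee_rot: [0.61, -0.238, 0.665, -0.358]
contact_force: [0.3, 0.5, -3.3]
opening: 0.0277
```

Run:
```python
from ik import *
s,p,r=st(); log(); print(tost(ringpose()[0]),s['contact_force'])
t,Rt=hang(np.radians(40),-.042,.192,1,GX,GZ); go(t,Rt)
snap("13")
crop("pics/scene13.png","pics/s13.png",370,150,130,125,6)
crop("pics/top13.png","pics/t13.png",180,180,110,100,7)
```

```text
[-6.61165322e-02  7.46263853e-05  1.92541681e-01] [ 0.29373729  0.5013135  -3.28648598]
shift tot [0.0002 0.0004 0.0239] rows 1 each [0.0002 0.0004 0.0239]
turn tot [-0.11  0.01  0.13] rows 1 each [-0.11  0.01  0.13]
```

View pics/s13.png

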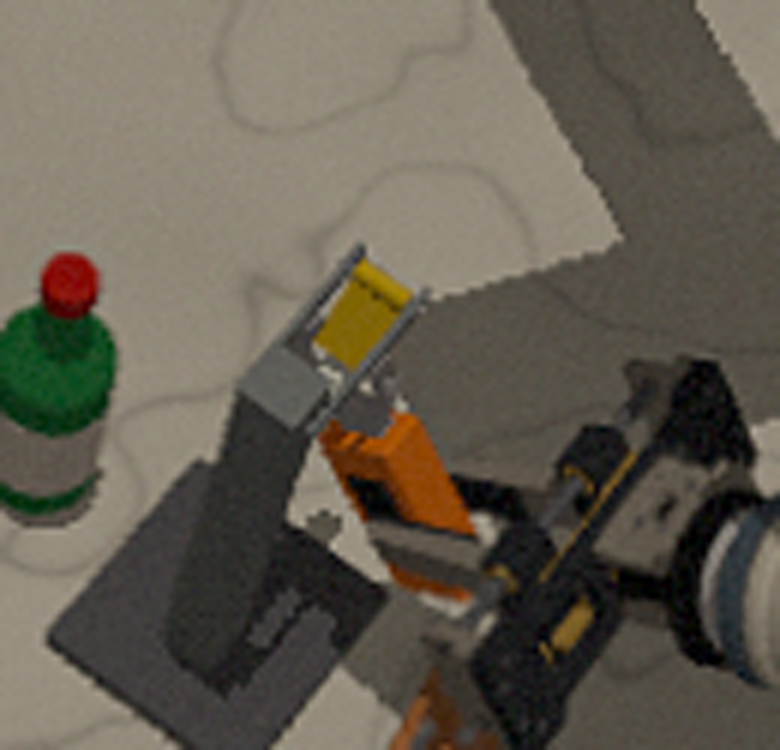

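View pics/t13.png

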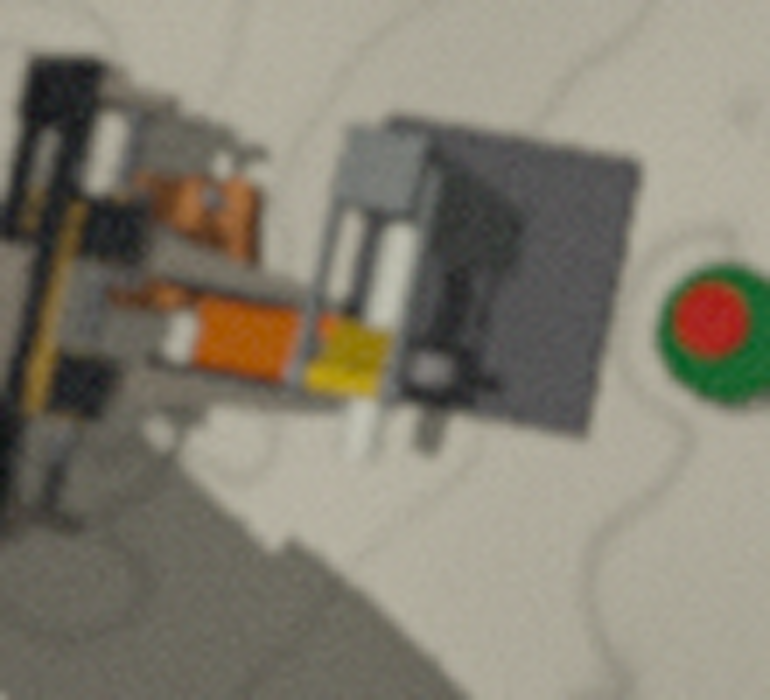

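Emit:
jog_arm --pt "0 0 0 0 0 0.012 0" --pt "0 0 0 0.001 0.001 0.013 0" --pt "0 0 0 0 0 0 0"

```text
t: 21.52
eef_pos: [0.4901, 0.3011, 0.114]
ee_rot: [0.61, -0.238, 0.665, -0.358]
contact_force: [-0.2, -0.3, -2.9]
opening: 0.0274
```

Run:
```python
from ik import *
s,p,r=st(); log(); print(tost(ringpose()[0]),s['contact_force'])
snap("14")
crop("pics/scene14.png","pics/s14.png",370,150,130,125,6)
crop("pics/top14.png","pics/t14.png",180,180,110,100,7)
```

```text
[-4.10553781e-02 -2.51122078e-05  1.91188693e-01] [-0.17714453 -0.31802754 -2.91505933]
```

View pics/s14.png

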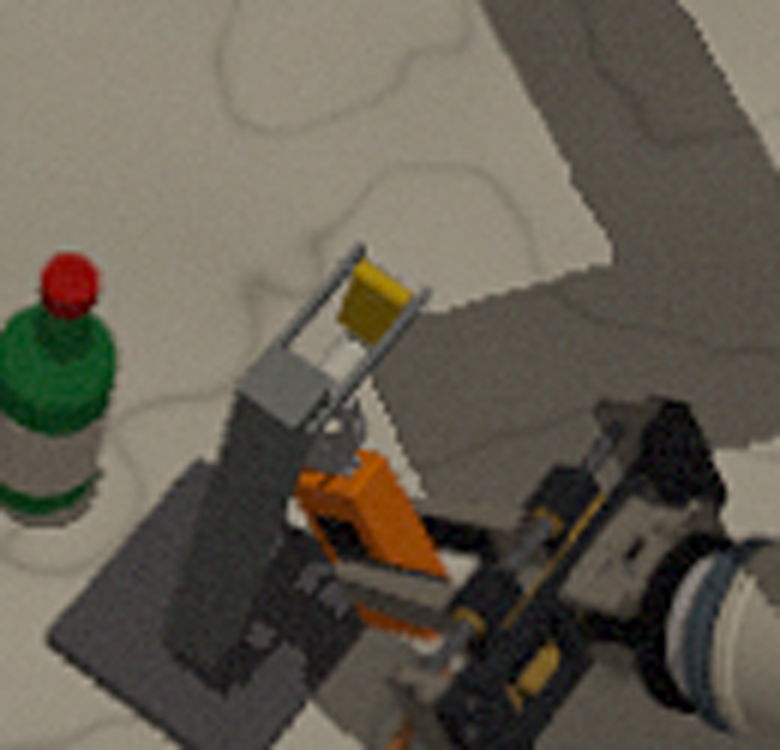

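View pics/t14.png

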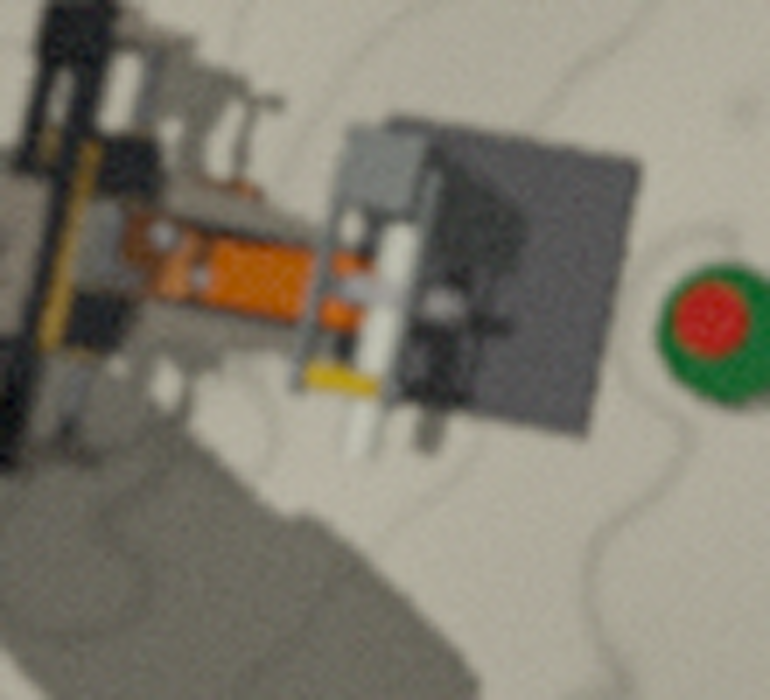

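Run:
```python
from ik import *
s,p,r=st()
for ph in (35,30):
    t,Rt=hang(np.radians(ph),-.042,.190,1,GX,GZ); go(t,Rt)
```

```text
shift tot [ 0.0084 -0.0005 -0.0001] rows 1 each [ 0.0084 -0.0005 -0.0001]
turn tot [-0.07  0.02 -4.85] rows 1 each [-0.07  0.02 -4.85]
shift tot [ 0.016  -0.0026 -0.0001] rows 1 each [ 0.016  -0.0026 -0.0001]
turn tot [-0.07  0.01 -9.85] rows 1 each [-0.07  0.01 -9.85]
```

Emit:
jog_arm --pt "0 0 -3.3 0.0055 0 0 0" --pt "0 0 -3.3 0.0053 -0.0005 0 0" --pt "0 0 -3.3 0.0053 -0.001 0 0" --pt "0 0 0 0 0 0 0"

```text
t: 22.12
eef_pos: [0.4859, 0.2879, 0.1047]
ee_rot: [0.577, -0.296, 0.642, -0.409]
contact_force: [0.2, 0.3, -2.9]
opening: 0.0276
```

Run:
```python
from ik import *
s,p,r=st(); rp=ringpose(); print(tost(rp[0]),s['contact_force'],np.degrees(np.arccos(-rp[1][2])))
```

```text
[-0.04254424  0.00030808  0.18895746] [ 0.19023476  0.30570419 -2.88835099] 29.86882602346962
```

Emit:
jog_arm --pt "0 0 0 0 0 0 0.05" --pt "0 0 0 0 0 0 0.05" --pt "0 0 0 -0.04 0 0 0.05" --pt "0 0 0 -0.06 0 0 0.05" --pt "0 0 0 -0.05 0 0 0.05"

```text
t: 22.75
eef_pos: [0.5109, 0.4173, 0.1831]
ee_rot: [0.578, -0.294, 0.642, -0.409]
contact_force: [1.0, -0.7, -0.7]
opening: 0.0497
```

Emit:
jog_arm --pt "0 0 0 0 0 0 0.05" --pt "0 0 0 0 0 0 0.05" --pt "0 0 0 0 0 0 0.05" --pt "0 0 0 0 0 0 0.05" --pt "0 0 0 0 0 0 0.05"

```text
t: 23.38
eef_pos: [0.5105, 0.4152, 0.1806]
ee_rot: [0.577, -0.295, 0.642, -0.41]
contact_force: [0.2, 0.3, -0.4]
opening: 0.0498
```

Run:
```python
from ik import *
s,p,r=st(); print(s['t'],p); snap("15")
crop("pics/scene15.png","pics/s15.png",370,150,130,125,6)
crop("pics/top15.png","pics/t15.png",180,180,110,100,7)
```

```text
23.375 [0.51053346 0.41521746 0.18062086]
```

View pics/s15.png

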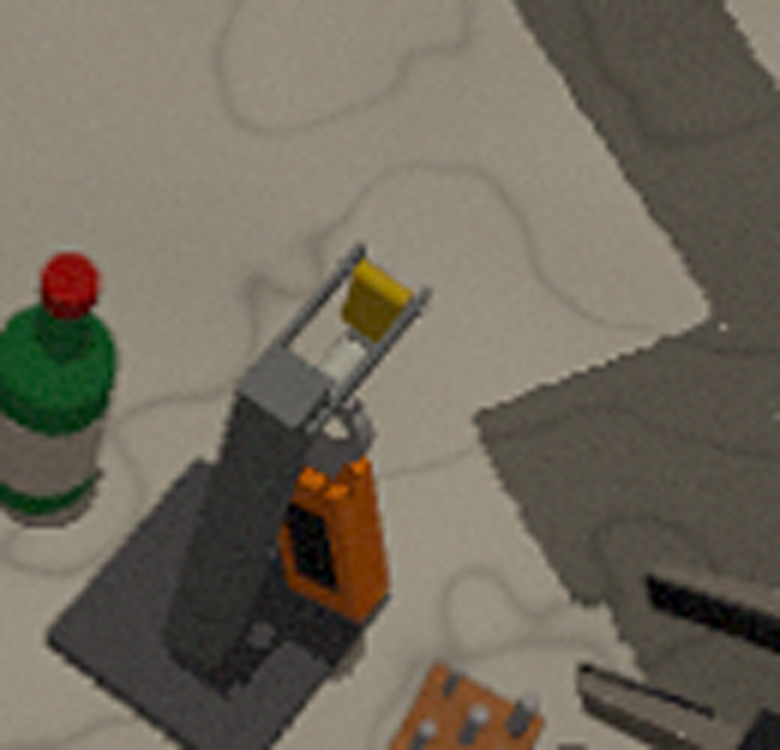

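View pics/t15.png

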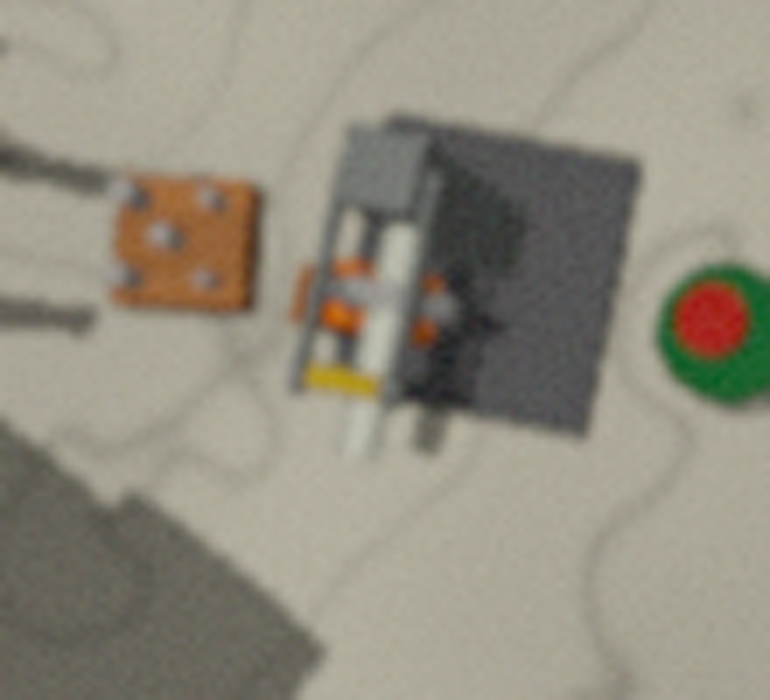

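Hanging on the peg behind the shut flap, still swinging a little. I'll wait about 5 s for it to settle, then look again.

Emit:
jog_arm --pt "0 0 0 -0.04 0 0 0.05" --pt "0 0 0 0 0 0 0.05" --pt "0 0 0 0 0 0 0.05" --pt "0 0 0 0 0 0 0.05" --pt "0 0 0 0 0 0 0.05"

```text
t: 24.1
eef_pos: [0.5169, 0.4492, 0.2005]
ee_rot: [0.577, -0.295, 0.642, -0.41]
contact_force: [-0.3, -0.5, -0.9]
opening: 0.0502
```

Emit:
jog_arm --pt "0 0 0 0 0 0 0.05" --pt "0 0 0 0 0 0 0.05" --pt "0 0 0 0 0 0 0.05" --pt "0 0 0 0 0 0 0.05" --pt "0 0 0 0 0 0 0.05"

```text
t: 24.72
eef_pos: [0.5169, 0.4498, 0.2007]
ee_rot: [0.577, -0.295, 0.642, -0.409]
contact_force: [-0.3, -0.7, 0.7]
opening: 0.05
```

Emit:
jog_arm --pt "0 0 0 0 0 0 0.05" --pt "0 0 0 0 0 0 0.05" --pt "0 0 0 0 0 0 0.05" --pt "0 0 0 0 0 0 0.05" --pt "0 0 0 0 0 0 0.05"

```text
t: 25.35
eef_pos: [0.5169, 0.4498, 0.2007]
ee_rot: [0.577, -0.295, 0.642, -0.409]
contact_force: [-0.7, 0.3, 0.1]
opening: 0.0503
```

Emit:
jog_arm --pt "0 0 0 0 0 0 0.05" --pt "0 0 0 0 0 0 0.05" --pt "0 0 0 0 0 0 0.05" --pt "0 0 0 0 0 0 0.05" --pt "0 0 0 0 0 0 0.05"

```text
t: 25.98
eef_pos: [0.5169, 0.4498, 0.2007]
ee_rot: [0.577, -0.295, 0.642, -0.409]
contact_force: [-0.4, -0.3, 0.4]
opening: 0.0501
```

Emit:
jog_arm --pt "0 0 0 0 0 0 0.05" --pt "0 0 0 0 0 0 0.05" --pt "0 0 0 0 0 0 0.05" --pt "0 0 0 0 0 0 0.05" --pt "0 0 0 0 0 0 0.05"

```text
t: 26.6
eef_pos: [0.5169, 0.4498, 0.2007]
ee_rot: [0.577, -0.295, 0.642, -0.409]
contact_force: [0.0, -0.3, 0.2]
opening: 0.0497
```

Emit:
jog_arm --pt "0 0 0 0 0 0 0.05" --pt "0 0 0 0 0 0 0.05" --pt "0 0 0 0 0 0 0.05" --pt "0 0 0 0 0 0 0.05" --pt "0 0 0 0 0 0 0.05"

```text
t: 27.22
eef_pos: [0.5169, 0.4498, 0.2007]
ee_rot: [0.577, -0.295, 0.642, -0.409]
contact_force: [-0.3, -0.4, 0.3]
opening: 0.0499
```

Emit:
jog_arm --pt "0 0 0 0 0 0 0.05" --pt "0 0 0 0 0 0 0.05" --pt "0 0 0 0 0 0 0.05" --pt "0 0 0 0 0 0 0.05" --pt "0 0 0 0 0 0 0.05"

```text
t: 27.85
eef_pos: [0.5169, 0.4498, 0.2007]
ee_rot: [0.577, -0.295, 0.642, -0.409]
contact_force: [-0.6, 1.0, -0.0]
opening: 0.05
```

Emit:
jog_arm --pt "0 0 0 0 0 0 0.05" --pt "0 0 0 0 0 0 0.05" --pt "0 0 0 0 0 0 0.05" --pt "0 0 0 0 0 0 0.05" --pt "0 0 0 0 0 0 0.05"

```text
t: 28.48
eef_pos: [0.5169, 0.4498, 0.2007]
ee_rot: [0.577, -0.295, 0.642, -0.409]
contact_force: [0.2, 0.1, 0.6]
opening: 0.0499
```

Run:
```python
from ik import *
s,p,r=st(); print(s['t'],p); snap("16")
a=cv2.imread("pics/top16.png").astype(int)
b=vision.camera("top")[:,:,::-1].astype(int); c=vision.camera("scene")[:,:,::-1].astype(int)
print("motion", np.abs(a-b)[180:260,180:290].max(), np.abs(cv2.imread("pics/scene16.png").astype(int)-c)[150:275,370:500].max())
crop("pics/scene16.png","pics/s16.png",370,150,130,125,6)
crop("pics/top16.png","pics/t16.png",180,180,110,100,7)
```

```text
28.475 [0.51689223 0.44981961 0.20073951]
motion 55 137
```

View pics/s16.png

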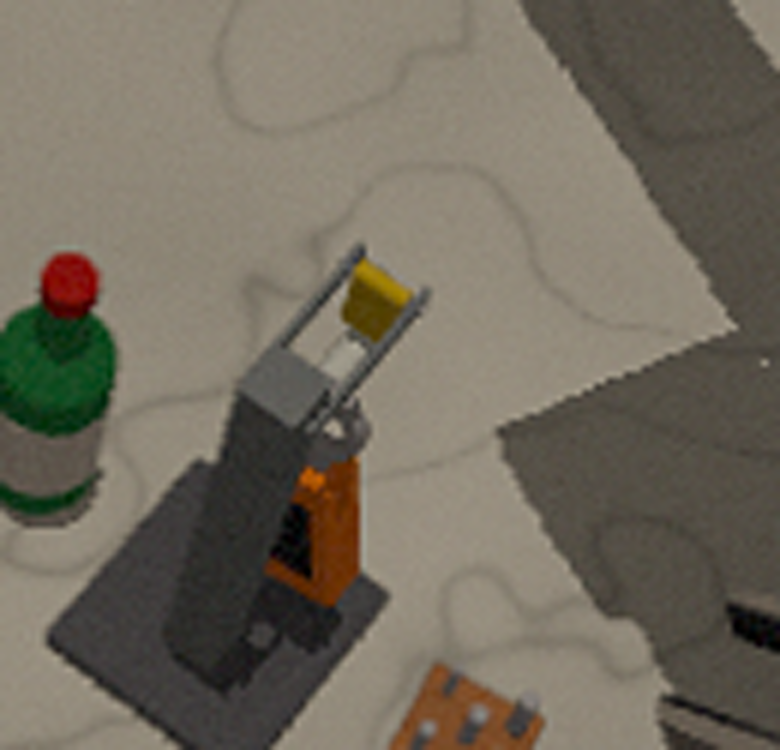

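View pics/t16.png

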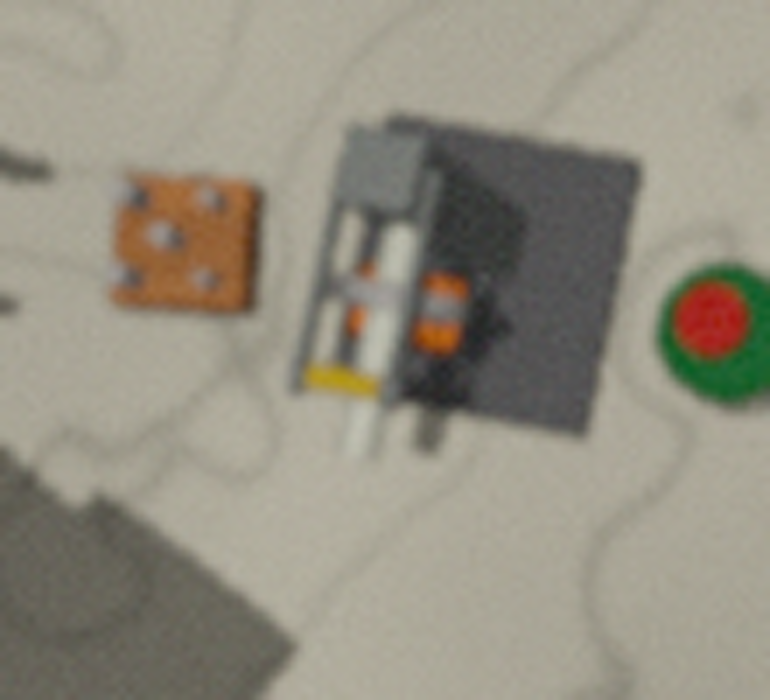

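View pics/scene16.png

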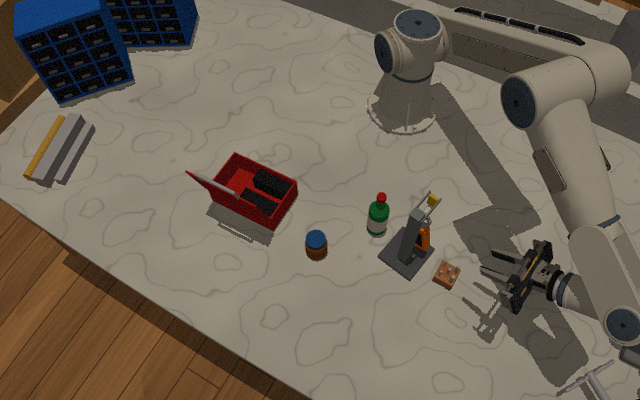

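The lid is open, the flap is shut and the bystanders are in place. The frame difference suggests the wrench may still be swinging, so I'll wait longer.

Emit:
jog_arm --pt "0 0 0 0 0 0 0.05" --pt "0 0 0 0 0 0 0.05" --pt "0 0 0 0 0 0 0.05" --pt "0 0 0 0 0 0 0.05" --pt "0 0 0 0 0 0 0.05"

```text
t: 29.3
eef_pos: [0.5169, 0.4498, 0.2007]
ee_rot: [0.577, -0.295, 0.642, -0.409]
contact_force: [-0.1, 0.6, -0.9]
opening: 0.0499
```

Emit:
jog_arm --pt "0 0 0 0 0 0 0.05" --pt "0 0 0 0 0 0 0.05" --pt "0 0 0 0 0 0 0.05" --pt "0 0 0 0 0 0 0.05" --pt "0 0 0 0 0 0 0.05"

```text
t: 29.92
eef_pos: [0.5169, 0.4498, 0.2007]
ee_rot: [0.577, -0.295, 0.642, -0.409]
contact_force: [0.6, -0.2, -0.6]
opening: 0.0502
```

Emit:
jog_arm --pt "0 0 0 0 0 0 0.05" --pt "0 0 0 0 0 0 0.05" --pt "0 0 0 0 0 0 0.05" --pt "0 0 0 0 0 0 0.05" --pt "0 0 0 0 0 0 0.05"

```text
t: 30.55
eef_pos: [0.5169, 0.4498, 0.2008]
ee_rot: [0.577, -0.295, 0.642, -0.409]
contact_force: [0.2, 0.4, 0.6]
opening: 0.0497
```

Emit:
jog_arm --pt "0 0 0 0 0 0 0.05" --pt "0 0 0 0 0 0 0.05" --pt "0 0 0 0 0 0 0.05" --pt "0 0 0 0 0 0 0.05" --pt "0 0 0 0 0 0 0.05"

```text
t: 31.18
eef_pos: [0.5169, 0.4498, 0.2007]
ee_rot: [0.577, -0.295, 0.642, -0.409]
contact_force: [0.1, -0.2, 0.2]
opening: 0.0496
```

Emit:
jog_arm --pt "0 0 0 0 0 0 0.05" --pt "0 0 0 0 0 0 0.05" --pt "0 0 0 0 0 0 0.05" --pt "0 0 0 0 0 0 0.05" --pt "0 0 0 0 0 0 0.05"

```text
t: 31.8
eef_pos: [0.5169, 0.4498, 0.2007]
ee_rot: [0.577, -0.295, 0.642, -0.409]
contact_force: [0.5, -0.7, 0.4]
opening: 0.0498
```

Emit:
jog_arm --pt "0 0 0 0 0 0 0.05" --pt "0 0 0 0 0 0 0.05" --pt "0 0 0 0 0 0 0.05" --pt "0 0 0 0 0 0 0.05" --pt "0 0 0 0 0 0 0.05"

```text
t: 32.42
eef_pos: [0.5169, 0.4498, 0.2007]
ee_rot: [0.577, -0.295, 0.642, -0.409]
contact_force: [0.8, 0.4, -0.8]
opening: 0.0507
```

Run:
```python
from ik import *
s,p,r=st(); print(s['t'])
F=[vision.camera("top").astype(np.uint8) for _ in range(12)]
for im in F:
    h=cv2.cvtColor(im[180:260,190:270],cv2.COLOR_RGB2HSV); m=(h[...,0]>4)&(h[...,0]<16)&(h[...,1]>200)&(h[...,2]>120); m[:, :28]=0
    y,x=np.nonzero(m); print(len(x),x.mean().round(2),y.mean().round(2))
cv2.imwrite("pics/top17.png",F[-1][:,:,::-1]); cv2.imwrite("pics/scene17.png",vision.camera("scene")[:,:,::-1])
crop("pics/scene17.png","pics/s17.png",370,150,130,125,6)
crop("pics/top17.png","pics/t17.png",180,180,110,100,7)
```

```text
32.425
24 54.08 46.96
22 54.23 46.95
23 54.22 47.7
25 54.84 46.64
32 55.25 46.62
25 55.12 46.72
30 55.03 46.3
30 55.3 46.73
25 54.56 46.6
23 54.22 47.52
21 53.9 46.29
22 54.14 46.91
```

View pics/s17.png

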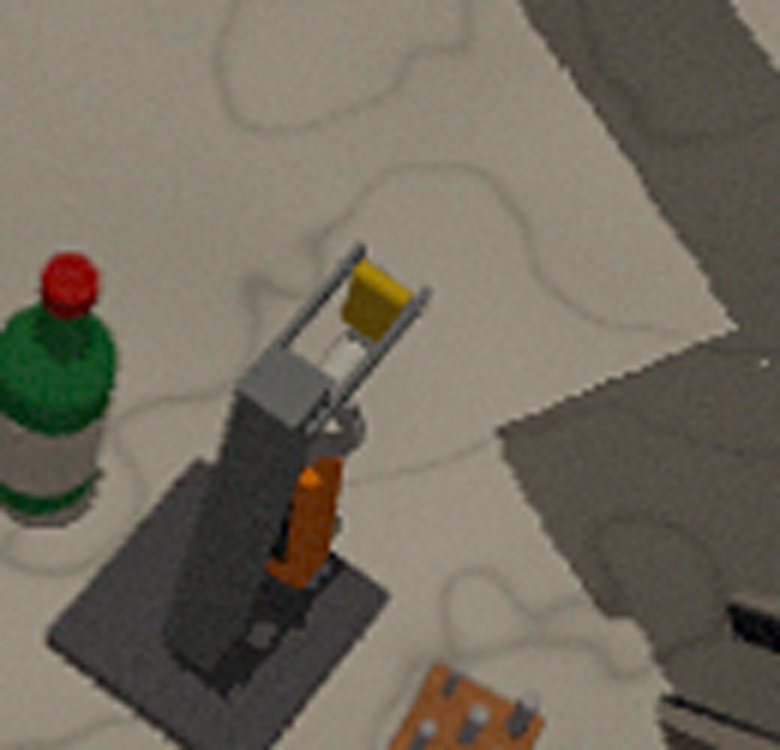

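View pics/t17.png

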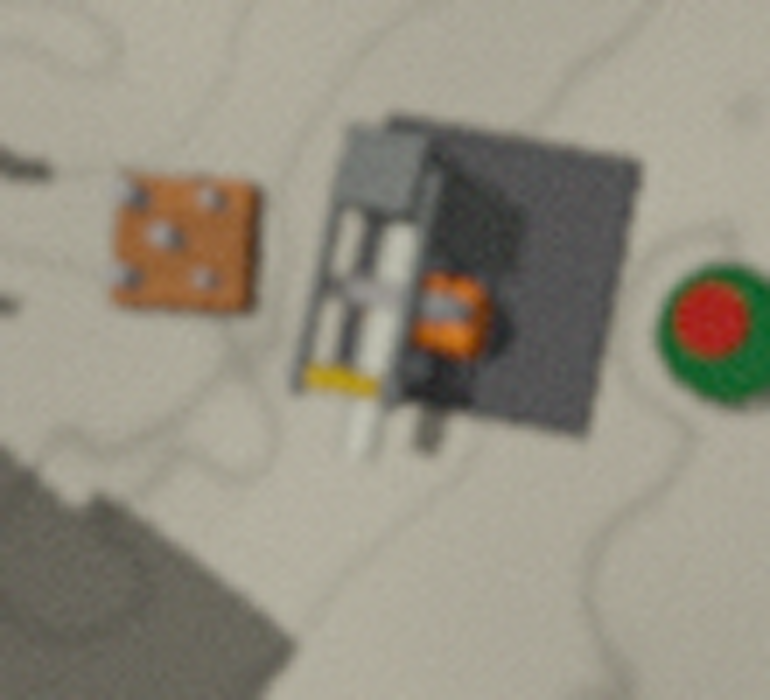

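```bash
cat > sw.py <<'E'
from ik import *
x0=395;y0=215
for _ in range(14):
    t=telemetry.get_state()['t']; im=vision.camera("scene"); h=cv2.cvtColor(im[215:260,405:435],cv2.COLOR_RGB2HSV)
    m=(h[...,0]>4)&(h[...,0]<16)&(h[...,1]>190)&(h[...,2]>60); y,x=np.nonzero(m); print(round(t,2),len(x),x.mean().round(2),y.mean().round(2),x.max(),y.max())
E
python3 sw.py
```

```text
33.08 142 16.21 21.8 21 32
33.12 138 16.05 21.68 21 32
33.17 141 16.1 21.54 21 32
33.23 138 15.96 21.5 21 32
33.27 137 15.91 21.72 21 32
33.33 134 15.87 21.72 21 32
33.38 136 15.92 21.67 21 32
33.42 136 15.98 21.56 21 32
33.48 139 15.88 21.86 21 32
33.52 136 15.96 21.5 21 32
33.58 133 15.9 21.79 21 32
33.62 139 15.83 21.73 21 32
33.67 138 15.91 21.64 21 32
33.73 140 15.91 21.91 21 32
```

Run:
```python
import ik
from ik import *
def rp(phi,xs):
    c,s=np.cos(STAND[2]),np.sin(STAND[2]); X=np.array([c,s,0]);Y=np.array([-s,c,0]);Z=np.array([0,0,1.])
    xw=Y*np.sin(phi)-Z*np.cos(phi); zw=Y*np.cos(phi)+Z*np.sin(phi); rc=fr(STAND,[xs,0,.189]); return rc,xw,-X,zw,rc-zw*.028
snap("18")
ik.ringpose=lambda:rp(np.radians(-4),-.042)
overlay("pics/scene18.png","pics/s18o.png","scene",390,180,60,90,8)
overlay("pics/top18.png","pics/t18o.png","top",210,190,60,70,9)
a=np.hstack([cv2.resize(cv2.imread("pics/s18o.png"),(400,600)),cv2.resize(cv2.imread("pics/t18o.png"),(400,467))]) if 0 else None
```

```text
(no output)
```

View pics/s18o.png

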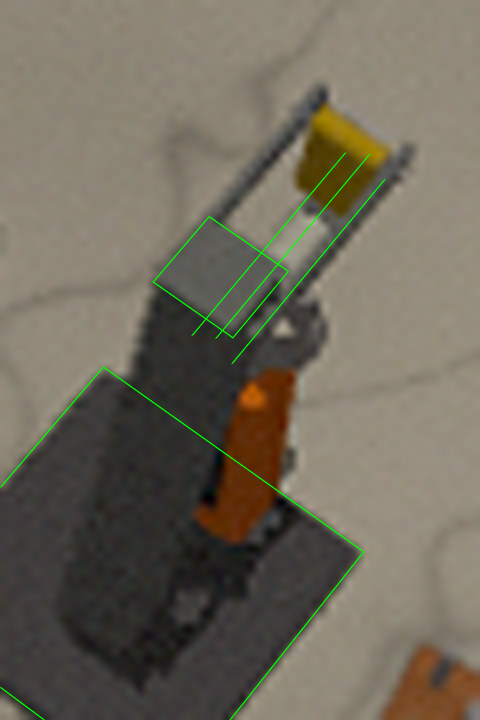

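View pics/t18o.png

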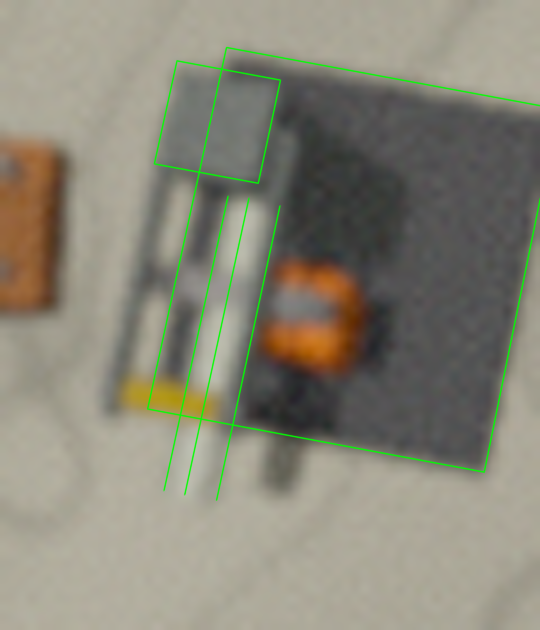

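Run:
```python
import ik as K
from ik import fr,STAND,np,overlay
def rp(phi,xs):
    c,s=np.cos(STAND[2]),np.sin(STAND[2]); X=np.array([c,s,0]);Y=np.array([-s,c,0]);Z=np.array([0,0,1.])
    xw=Y*np.sin(phi)-Z*np.cos(phi); zw=Y*np.cos(phi)+Z*np.sin(phi); rc=fr(STAND,[xs,0,.189]); return rc,xw,-X,zw,rc-zw*.028
import cv2
for ph in (5,-12):
    K.ringpose=lambda:rp(np.radians(ph),-.042)
    overlay("pics/scene18.png","pics/a.png","scene",390,180,50,70,8); overlay("pics/top18.png","pics/b.png","top",210,190,50,70,8)
    cv2.imwrite(f"pics/o18_{ph}.png",np.hstack([cv2.imread("pics/a.png"),cv2.imread("pics/b.png")]))
```

```text
(no output)
```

View pics/o18_5.png

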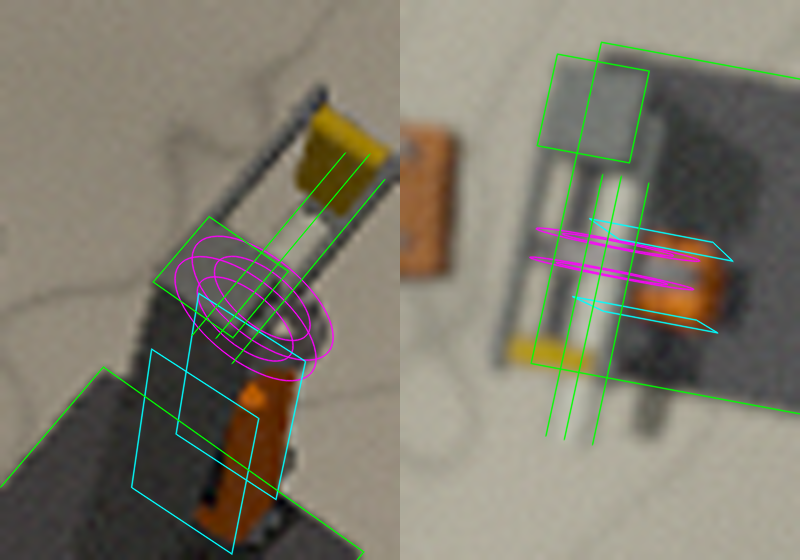

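View pics/o18_-12.png

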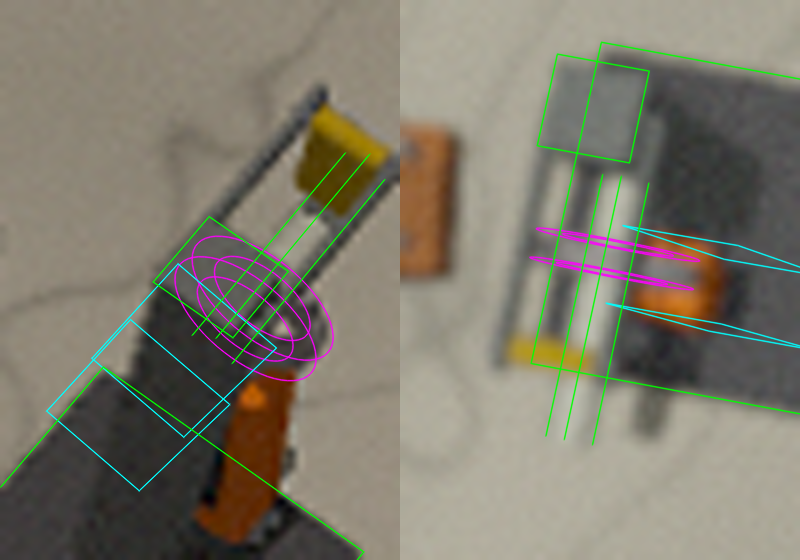

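```bash
python3 sw.py | tail -4; python3 -c "
from workcell import job,telemetry
print(telemetry.get_state()['t'], job.job_done())"
```

```text
34.38 135 15.91 21.62 21 32
34.42 135 15.88 21.78 21 32
34.48 137 15.79 21.9 21 32
34.52 135 15.93 21.7 21 32
the job is handed in; nothing more can be done
34.575 None
```

I handed the job in at 34.6 s of the 72 s allowed. By my checks every step was met, though the hand-in reports no verdict.

**What I did**
- I opened the lid to about 1.84 rad by its handle and let go; it stayed up.
- I lifted the wrench out by its ring and neck, stood it upright on the bench and released it.
- I took it again by the orange grip, pushed the ring along the peg under the flap, and released it with the grip about 30° from vertical so that it swung down.

**Last checks**
- **Wrench:** It hangs grip down at about 5° from vertical. That matches its off-centre weight, judging by a model overlay in both camera views.
- **Ring:** Its centre is at about stand x = -42 to -44 mm, between the flap and the post.
- **Flap and lid:** The flap looks as it did shut at the start, and fell once the ring had passed. The lid was still open in the last full view I looked at, about 6 s before hand-in.
- **Bystanders:** The bottle, bit block and jar look to be in their starting places. I judged this by eye and did not measure it again.
- **Gripper:** It is open and clear of everything.

**A check that disagreed:** Going by the camera, the wrench was still swinging about 5 s after release, longer than the 2 to 4 s stated. I waited about 6 s more, until the image showed movement of only about 0.1 pixel, before handing in.

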